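# Build up a lens barrel and put the spare filters away

## Task

Build up the optical barrel: lay the lens flat inside it first, then the aperture spacer, then the green filter, and set the retaining ring on top and screw it clockwise (seen from above) fully home so that it clamps them against the sprung seat. Put every spare amber filter that is out into the storage block, one to a pocket and lying flat, and leave the glass jar, the sample cup and the marker where they are.

Things in the scene. Friction and masses are not known exactly. Their poses are not given: they have to be found in the camera images.
- barrel: Fixed aluminium barrel upright on a black round base (100 mm across, 8 mm thick), 77.5 mm high, open on top. Origin on its axis at table height. Curved walls on its own +x and -x sides (inner radius 31.5, outer 38 mm, each 50 deg either side of the x axis, red mark outside); its +y and -y sides are open from top to base, gaps 40 mm wide, so fingers closing along y can lower a part fully.
- barrel_seat (a point): Point on the barrel axis at the top of its sprung seat (seat up): 32 mm above the table. Laid in order on the 46 mm wide seat, the centres of lens, spacer and green filter come to 38, 49 and 59 mm above the table, the ring's underside to 64 mm; all about 2.5 mm lower once clamped. Parts have 2.5 mm play all round.
- barrel_mouth (a point): Point on the barrel axis, 77.5 mm up, level with its top. Angles anticlockwise from above from barrel +x: the ring's lugs go down freely at 60 to 120 deg (and opposite). Turning clockwise takes them under a sloping roof (underside 75.7 mm high at 50 deg, 71.5 from 8 deg on) that drives the ring down, to stops at about -5 deg; friction then holds it. Wall below the slots is 65 mm high. Under 0.5 N m.
- seat (a joint): How far the sprung seat in the barrel is pressed down (m): 0 when up, even with the whole stack lying loose on it; about 0.0025 when the ring is fully home. Spring 5 N at 0, rising 0.8 N per mm, end of travel 5 mm.
- lens: Loose lens in a black round cell, pale blue glass recessed on both faces, 58 mm diameter, 12 mm thick, 60 g. Origin at its centre, z along its axis; either face may be up. Starts flat on the table.
- spacer: Loose aluminium-grey aperture spacer, a disc with a dark pinhole spot, 58 mm diameter, 10 mm thick, 40 g. Origin at its centre, z along its axis; either face may be up. Starts flat on the table.
- green_filter: Loose green glass filter in a black round rim, 58 mm diameter, 10 mm thick, 40 g. Origin at its centre, z along its axis; either face may be up. Starts flat on the table.
- ring: Loose brass retaining ring, 60 g, 56 mm outside, 38 inside, 10 thick. Two lugs on its +x and -x sides reach 37 mm from its axis (10 mm wide, 5 to 10 mm above its underside). Black finger bar across the top along its own x axis, 50 mm long, 12 wide, from 10 to 30 mm above its underside. Origin at the centre of its underside, z up, bar on top. Half a turn gives the same ring. Starts flat on the table.
- block: Fixed storage block: white plate 232x80x8 mm, three blue pockets in a row along its own x, 74 mm apart. Each has a round seat 44 mm across, 24 mm above the table, between curved walls on its +x and -x sides (inner radius 31.5 mm, tops 31 mm above the table, 38 deg either side of x), and is open on the block's +y and -y sides for the fingers. Origin at the centre of its underside.
- pocket_1 (a point): Centre of the seat of pocket 1 of the storage block, 24 mm above the table; a filter lying in it has its centre 5 mm above this point.
- pocket_2 (a point): Centre of the seat of pocket 2 of the storage block, 24 mm above the table; a filter lying in it has its centre 5 mm above this point.
- pocket_3 (a point): Centre of the seat of pocket 3 of the storage block, 24 mm above the table; a filter lying in it has its centre 5 mm above this point.
- amber_filter_1: Loose spare amber glass filter in a black round rim, 58 mm diameter, 10 mm thick, 40 g. Origin at its centre, z along its axis; either face may be up. Starts flat on the table; two or three of the spares are out.
- amber_filter_2: Loose spare amber glass filter in a black round rim, 58 mm diameter, 10 mm thick, 40 g. Origin at its centre, z along its axis; either face may be up. Starts flat on the table; two or three of the spares are out.
- amber_filter_3: Loose spare amber glass filter in a black round rim, 58 mm diameter, 10 mm thick, 40 g. Origin at its centre, z along its axis; either face may be up. Starts flat on the table; two or three of the spares are out.
- glass_jar: Small clear glass jar with cotton inside, 56 mm across, 52 mm high, on the robot's side of the barrel: leave alone. Origin at its underside.
- sample_cup: Small white sample cup with a blue lid, 60 mm across, 56 mm high: leave alone. Origin at its underside.
- marker: White marker pen with a black cap, 134 mm long, lying on the table behind the barrel: leave alone. Origin at its middle.
Not all that is in view belongs to the job. Leave any purple look-alike of the amber_filter_3 alone.

How it is judged:
By the outcome, as a careful person would: the job done as asked, in the order asked, and still so for the second after the job is handed in, with the robot touching nothing.
Of amber_filter_1, amber_filter_2, amber_filter_3 only 2 to 3 are there at a start; the rules pass over those that are not, and their reading is None.
At some moment in a run one of amber_filter_1, amber_filter_2, amber_filter_3 may be knocked a few centimetres aside while the robot is not near it.
Once in a run the grip may slacken for a moment while it holds something.
It also fails if it takes over 210 s, if anything falls off the work surface, if the arm or the gripper's body presses on something with over 40 N, if the wrist force passes 120 N, or if a joint passes its speed limit or range.

## Robot

A 6-joint arm with a two-finger parallel gripper is mounted at the origin on the work surface; the furniture and walls round the work are solid. World frame = base frame: x ahead of the robot, y to its left, z up, the work surface at z = 0. Lengths are in m, angles in rad, forces in N, time in s.
With the tool pointing down it reaches from about 0.35 to 0.975 m from the base axis. Payload 4.9 kg.
Tool frame: the origin (TCP) lies midway between the tips of the shut fingers; the grasp point (between the pads) lies 19 mm behind it; z points along the fingers, y is the line along which they close (so a half turn about z gives the same grasp; the last joint's range is limited). The gripper opens to 85 mm and grips with 20 to 120 N. Pads are 22 mm wide; open, the fingers measure 114 mm over their backs; the gripper's body (76 mm by 85 mm) begins 54 mm behind the grasp point. The pads swing forward as they close: fully open they stand 13 mm farther back than shut.
Start: joints at [-1.409, 0.053, 1.613, -0, 1.476, -0.119], TCP at [0.173, -0.601, 0.231] pointing down, gripper open.
Joint ranges: [-3.01, 3.01], [-1.01, 2.22], [0.06, 2.58], [-1.02, 4.17], [0.09, 2.62], [-3.14, 3.14]. Speed limits (rad/s): [2.57, 2.57, 3.14, 3.14, 3.14, 3.14].

## Interface

Orientations are given as a unit quaternion [w, x, y, z].
In Python, from plant import * gives the robot as it stands.
- The arm moves only by the tool jog_arm, never from a script. Its argument "targets" is a list of rows, each a list of 3 entries, a list of its own where there are three numbers: the shift along the tool's x, y, z in units of 25 mm (1.0 is 25 mm), then the turn, a rotation vector about the tool's x, y, z in units of 8 degrees (1.0 is 8 degrees), then the opening in per cent of the stroke, from 0 (shut) to 100 (fully open). A call has 1 to 8 rows; each row is the pose to reach, as a shift and turn from the pose commanded when the call began, along the tool's axes at that moment; what a row does not reach only later rows make up. A row lasts 1/8 s, in which the tool goes at most 62.5 mm and 10.7 degrees, less where a joint would pass 70% of its speed; a pose out of reach is approached as far as the arm can. A call with a gripper value outside its range is refused whole. The fingers move at their own pace and stop on an object; the grip force is fixed at half the most. Time passes only in rows, so rows that repeat a pose let the fingers close. It gives the time, the measured TCP pose, the force, the opening and the grip force at its end, in the units of the state.
- state(): the state, without advancing time (a new reading comes with each control period).
- grab_frame(name): name is "scene" or "top" or "wrist"; returns (picture, depth): 400x640x3 uint8, red, green, blue; 400x640 float32, m along the optical axis (not along the pixel's ray), 0 where there is no reading.
- camera_params(name): a dict with "fovy" (degrees; the focal length in pixels is half the picture's height over the tangent of half this angle, whatever the lens; pixels are square), "cx", "cy" (the principal point, pixels), "dist" ([k1, k2, p1, p2, k3] as OpenCV has them; the pictures are not rectified), "rvec" (rotation vector, rad) and "tvec" (3), from world to camera coordinates, as OpenCV has them; the wrist camera has in their place "hand_eye" (4x4, takes a point from camera to tool coordinates, whose origin is the TCP and whose axes are the flange's). Camera axes: x right, y down, z forward; pixel columns grow to the right and rows downward; lengths in m; the calibration is good to about 2 mm. A picture is of the moment at which its call begins: read the wrist's pose just before it. camera_params takes no time and is no camera call.
- job_done(): hands the job in; it is judged then, once.
The state is a dict: "time": time; "joint_pos": joint angles; "joint_vel": joint speeds; "joint_efforts": joint torques, N m; "tool_pos": TCP position; "tool_rot": TCP orientation; "contact_force": force on the tool from outside, world axes, zero at the start; "ft_torque": the same for the moment, N m; "gripper_width": opening from 0.0 (shut) to 1.0 (fully open); "grasp_force": force on a finger pad.
Only numpy, scipy, OpenCV 4.12 (cv2) and the standard library are available. Lean on these libraries where they do the work, as an engineer would, in place of code of your own. Each camera call takes 0.05 s, during which the arm holds its last target. There are 200 camera calls.

## Working session

There is one attempt and no reset: what is moved stays moved. The work goes in short steps, Python scripts to look and compute and a tool call to move; the robot and the scene stay as the last step left them, time stands still between calls to the robot, and variables do not carry over. Pictures are saved under pics/ and viewed, at most 14 in all, crops included, and the job is handed in when it is done.

Besides the shell and the picture viewer there is one more tool, called after ">>>" by a JSON object that holds its "fn" and its "kwargs", one argument or row to a line. jog_arm: Moves the arm, as the interface text tells. Its arguments: {"type":"object","properties":{"targets":{"type":"array"}},"required":["targets"]}

```bash
ls; mkdir -p pics; cat > h.py <<'E'
from plant import *
import numpy as np, cv2
from scipy.spatial.transform import Rotation as R
def tool():
    s=state(); q=s["tool_rot"]; T=np.eye(4); T[:3,:3]=R.from_quat([q[1],q[2],q[3],q[0]]).as_matrix(); T[:3,3]=s["tool_pos"]; return T
def cam(name,T=None):
    p=camera_params(name); f=200/np.tan(np.radians(p["fovy"])/2)
    K=np.array([[f,0,p["cx"]],[0,f,p["cy"]],[0,0,1.]]); d=np.array(p["dist"],float)
    if name=="wrist": M=T@np.array(p["hand_eye"])
    else:
        M=np.eye(4); Rm=cv2.Rodrigues(np.array(p["rvec"],float))[0]; M[:3,:3]=Rm.T; M[:3,3]=-Rm.T@np.array(p["tvec"],float)
    return K,d,M   # M: cam->world
def onplane(c,uv,z):
    K,d,M=c; n=cv2.undistortPoints(np.array(uv,float).reshape(-1,1,2),K,d).reshape(-1,2)
    r=np.c_[n,np.ones(len(n))]@M[:3,:3].T; z=np.broadcast_to(z,len(n))
    return M[:3,3]+r*((z-M[2,3])/r[:,2])[:,None]
def project(c,P):
    K,d,M=c; W=np.linalg.inv(M); return cv2.projectPoints(np.array(P,float).reshape(-1,1,3),W[:3,:3],W[:3,3],K,d)[0].reshape(-1,2)
def bydepth(c,uv,D):
    K,d,M=c; uv=np.array(uv,float).reshape(-1,2); n=cv2.undistortPoints(uv.reshape(-1,1,2),K,d).reshape(-1,2)
    z=np.array([np.median(D[int(v)-1:int(v)+2,int(u)-1:int(u)+2]) for u,v in uv]); return (np.c_[n,np.ones(len(n))]*z[:,None])@M[:3,:3].T+M[:3,3]
def snap(name,fn):
    T=tool(); im,D=grab_frame(name); cv2.imwrite("pics/"+fn+".png",im[:,:,::-1]); np.savez("pics/"+fn+".npz",im=im,D=D,T=T); return im,D,cam(name,T)
def load(name,fn):
    a=np.load("pics/"+fn+".npz"); return a["im"],a["D"],cam(name,a["T"])
E
python3 - <<'E'
from h import *
for n in("top","scene"):
    im,D,c=snap(n,n+"0"); print(n,c[2].round(3).tolist(),c[0][0,0],c[1])
print(camera_params("wrist")); print(tool().round(3))
E
```

```text
pics
top [[-0.026, -0.995, 0.097, 0.362], [-0.999, 0.024, -0.023, 0.154], [0.02, -0.098, -0.995, 1.289], [0.0, 0.0, 0.0, 1.0]] 508.1728192659201 [-0.03987229  0.          0.          0.          0.        ]
scene [[-0.611, -0.411, 0.677, -0.338], [-0.792, 0.323, -0.518, 0.79], [-0.005, -0.853, -0.522, 0.734], [0.0, 0.0, 0.0, 1.0]] 438.64321632108584 [-0.07175149  0.          0.          0.          0.        ]
{'fovy': 67.55281273912786, 'cx': 316.31882368514437, 'cy': 202.7431844568753, 'dist': array([-0.01548649,  0.        ,  0.        ,  0.        ,  0.        ]), 'hand_eye': array([[-1.05281013e-03, -9.53024021e-01, -3.02892896e-01,
         7.82169761e-02],
       [ 9.99999437e-01, -9.64267809e-04, -4.41869575e-04,
         1.53168118e-03],
       [ 1.29042451e-04, -3.02893190e-01,  9.53024501e-01,
        -1.41898524e-01],
       [ 0.00000000e+00,  0.00000000e+00,  0.00000000e+00,
         1.00000000e+00]])}
[[ 0.961  0.277 -0.     0.173]
 [ 0.277 -0.961  0.002 -0.6  ]
 [ 0.    -0.002 -1.     0.23 ]
 [ 0.     0.     0.     1.   ]]
```

View pics/top0.png

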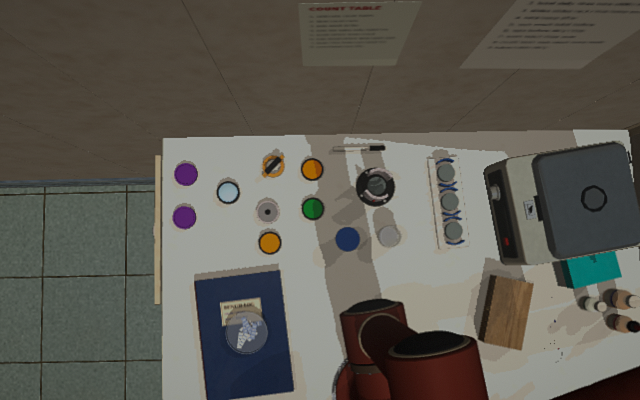

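View pics/scene0.png

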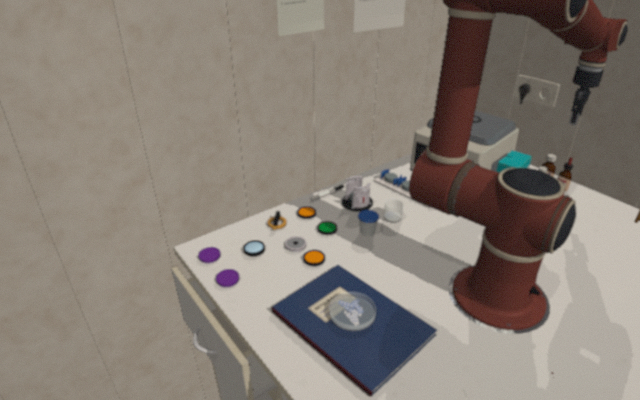

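Top view: lens (228,192), spacer (267,212), green (312,209), ambers at (312,169) and (270,243), ring (272,165), barrel (376,186), block around (447,203), jar (388,236), cup (347,238), marker (358,148), purple look-alikes at left. There are only two ambers.

```bash
cat > m.py <<'E'
from h import *
im,D,c=load("top","top0"); ims,Ds,cs=load("scene","scene0")
names=dict(lens=(228,192),spacer=(267,212),green=(312,209),amberA=(312,169),amberB=(270,243),ring=(272,165),barrel=(376,186),p1=(446,172),p2=(449,203),p3=(452,232),jar=(388,236),cup=(347,238),marker=(358,148),purp=(185,174))
for k,uv in names.items():
    a=onplane(c,[uv],.01)[0]; print(k,uv,"z=.01:",a.round(3),"depth:",bydepth(c,[uv],D)[0].round(3),"r",np.hypot(*a[:2]).round(3))
# two views: scene pixels for same objects
sc=dict(lens=(254,247),spacer=(294,243),green=(327,227),amberA=(306,211),amberB=(314,257))
for k,uv in sc.items():
    P=[]
    for cc,p in((c,names[k]),(cs,uv)):
        P.append((cc[2][:3,3],onplane(cc,[p],0)[0]-cc[2][:3,3]))
    A=np.c_[P[0][1],-P[1][1]]; t=np.linalg.lstsq(A,P[1][0]-P[0][0],rcond=None)[0]
    print(k,"tri",((P[0][0]+t[0]*P[0][1]+P[1][0]+t[1]*P[1][1])/2).round(3))
E
python3 m.py
python3 - <<'E'
from h import *
im=load("top","top0")[0]
a=cv2.resize(im[140:260,245:475],None,fx=3.4,fy=3.4,interpolation=cv2.INTER_CUBIC)
cv2.imwrite("pics/crop1.png",a[:,:,::-1])
E
```

```text
lens (228, 192) z=.01: [0.507 0.365 0.01 ] depth: [0.506 0.364 0.012] r 0.624
spacer (267, 212) z=.01: [0.454 0.267 0.01 ] depth: [0.454 0.267 0.009] r 0.526
green (312, 209) z=.01: [0.458 0.153 0.01 ] depth: [0.458 0.153 0.009] r 0.483
amberA (312, 169) z=.01: [0.56  0.151 0.01 ] depth: [0.561 0.151 0.008] r 0.58
amberB (270, 243) z=.01: [0.376 0.261 0.01 ] depth: [0.376 0.261 0.009] r 0.457
ring (272, 165) z=.01: [0.573 0.252 0.01 ] depth: [0.57  0.251 0.029] r 0.626
barrel (376, 186) z=.01: [ 0.513 -0.011  0.01 ] depth: [ 0.51  -0.007  0.034] r 0.513
p1 (446, 172) z=.01: [ 0.545 -0.192  0.01 ] depth: [ 0.543 -0.188  0.025] r 0.578
p2 (449, 203) z=.01: [ 0.465 -0.195  0.01 ] depth: [ 0.464 -0.191  0.025] r 0.504
p3 (452, 232) z=.01: [ 0.391 -0.2    0.01 ] depth: [ 0.391 -0.195  0.025] r 0.439
jar (388, 236) z=.01: [ 0.385 -0.036  0.01 ] depth: [ 0.385 -0.037  0.005] r 0.387
cup (347, 238) z=.01: [0.383 0.067 0.01 ] depth: [0.382 0.07  0.056] r 0.389
marker (358, 148) z=.01: [0.612 0.032 0.01 ] depth: [0.612 0.032 0.012] r 0.613
purp (185, 174) z=.01: [0.555 0.473 0.01 ] depth: [0.555 0.473 0.009] r 0.729
lens tri [0.506 0.364 0.009]
spacer tri [0.454 0.268 0.008]
green tri [0.458 0.153 0.009]
amberA tri [0.56  0.151 0.01 ]
amberB tri [0.376 0.261 0.007]
```

View pics/crop1.png

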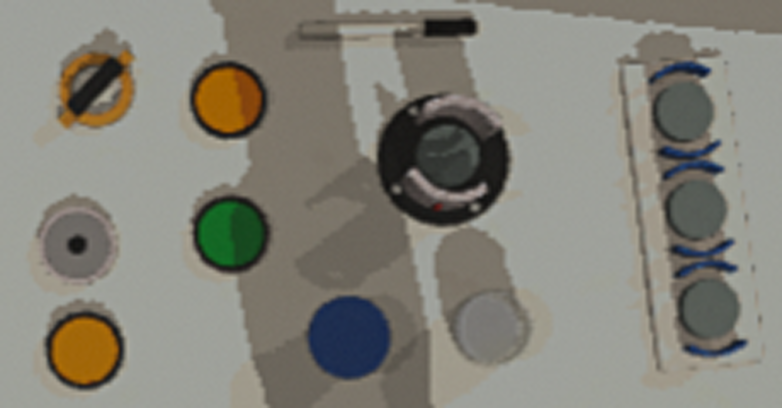

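Crop: barrel walls sit upper right and lower left with the red mark lower left, so the barrel x axis is about -28°. The block row runs almost along world x. Next I check the clearance to the wall and the machine, then take a close look.

```bash
cat >> h.py <<'E'
def cloud(c,D,step=1):
    v,u=np.mgrid[0:400:step,0:640:step]; K,d,M=c; uv=np.c_[u.ravel(),v.ravel()].astype(float)
    n=cv2.undistortPoints(uv.reshape(-1,1,2),K,d).reshape(-1,2); z=D[::step,::step].ravel()
    P=(np.c_[n,np.ones(len(n))]*z[:,None])@M[:3,:3].T+M[:3,3]; P[z==0]=np.nan; return P,uv
def goto(x,y,z,psi=None):
    "tool-axis units from present pose to vertical pose at yaw psi (deg)"
    T=tool(); psi0=np.degrees(np.arctan2(T[1,0],T[0,0])); psi=psi0 if psi is None else psi
    a=np.radians(psi); Rn=np.array([[np.cos(a),np.sin(a),0],[np.sin(a),-np.cos(a),0],[0,0,-1]])
    sh=T[:3,:3].T@(np.array([x,y,z])-T[:3,3])/.025; w=R.from_matrix(T[:3,:3].T@Rn).as_rotvec(degrees=True)/8
    print("goto",(x,y,z),"psi %.1f->%.1f"%(psi0,psi),"shift",sh.round(2).tolist(),"turn",w.round(2).tolist())
E
python3 - <<'E'
from h import *
im,D,c=load("top","top0"); P,uv=cloud(c,D)
m=(P[:,2]>.15)&(P[:,0]>.3)&(P[:,0]<.62)&(P[:,1]<-.15)&(P[:,1]>-.5); print("machine max y",np.nanpercentile(P[m],[98,99.9],axis=0).round(3))
m=(P[:,2]>.04)&(P[:,2]<.4)&(P[:,1]>-.3)&(P[:,1]<.4)&(P[:,0]>.58); print("wall",np.nanpercentile(P[m][:,0],[1,5,50]).round(3), m.sum())
goto(.51,-.01,.26,-28+0); goto(.45,.2,.26,-28); 
# block seats: depth points at 24 mm
m=(abs(P[:,2]-.025)<.005)&(P[:,1]<-.14)&(P[:,1]>-.25)&(P[:,0]>.3)&(P[:,0]<.6)
Q=P[m].astype(np.float32); _,lab,cen=cv2.kmeans(Q,3,None,(3,50,1e-5),5,cv2.KMEANS_PP_CENTERS); print(cen.round(4), np.bincount(lab.ravel()))
E
```

```text
machine max y [[ 0.564 -0.306  0.188]
 [ 0.579 -0.293  0.192]]
wall [0.65  0.651 0.652] 14919
goto (0.51, -0.01, 0.26) psi 16.1->-28.0 shift [19.49, -18.94, -1.15] turn [-0.01, 0.0, 5.51]
goto (0.45, 0.2, 0.26) psi 16.1->-28.0 shift [19.51, -27.68, -1.14] turn [-0.01, 0.0, 5.51]
[[ 0.542  -0.1867  0.0248]
 [ 0.394  -0.1991  0.0248]
 [ 0.468  -0.1928  0.0247]] [258 265 254]
```

>>> {"fn": "jog_arm", "kwargs": {
  "targets": [
    [[0,0,-4],[0,0,0],70],
    [[17.5,-20.8,-4],[0,0,-8],70],
    [[17.5,-20.8,-4],[0,0,-17],70],
    [[17.5,-20.8,-4],[0,0,-17],70],
    [[17.5,-20.8,-4],[0,0,-17],70],
    [[17.5,-20.8,-4],[0,0,-17],70],
    [[17.5,-20.8,-4],[0,0,-17],70],
    [[17.5,-20.8,-4],[0,0,-17],70]
  ]
}}

```text
time: 1.1
tool_pos: [0.351, -0.1994, 0.3176]
tool_rot: [0.0, 0.697, 0.717, 0.0]
contact_force: [1.1, 0.1, -0.7]
gripper_width: 0.699
grasp_force: 0.0
```

```bash
python3 -c "
from h import *
goto(.45,.02,.25,152)"
```

```text
goto (0.45, 0.02, 0.25) psi 91.6->152.0 shift [8.66, 4.2, 2.71] turn [0.0, 0.0, -7.55]
```

>>> {"fn": "jog_arm", "kwargs": {
  "targets": [
    [[8.6,4.2,2.7],[0,0,-7.5],70],
    [[8.6,4.2,2.7],[0,0,-7.5],70],
    [[8.6,4.2,2.7],[0,0,-7.5],70],
    [[8.6,4.2,2.7],[0,0,-7.5],70],
    [[8.6,4.2,2.7],[0,0,-7.5],70],
    [[8.6,4.2,2.7],[0,0,-7.5],70],
    [[8.6,4.2,2.7],[0,0,-7.5],70],
    [[8.6,4.2,2.7],[0,0,-7.5],70]
  ]
}}

```text
time: 2.1
tool_pos: [0.4508, 0.0158, 0.2502]
tool_rot: [-0.0, 0.249, 0.969, -0.0]
contact_force: [-1.0, 0.6, -0.3]
gripper_width: 0.698
grasp_force: 0.0
```

```bash
python3 -c "
from h import *
print(tool().round(4)); snap('wrist','w1')"
```

```text
[[-8.761e-01  4.821e-01 -3.000e-04  4.508e-01]
 [ 4.821e-01  8.761e-01  1.000e-04  1.580e-02]
 [ 3.000e-04 -1.000e-04 -1.000e+00  2.502e-01]
 [ 0.000e+00  0.000e+00  0.000e+00  1.000e+00]]
```

View pics/w1.png

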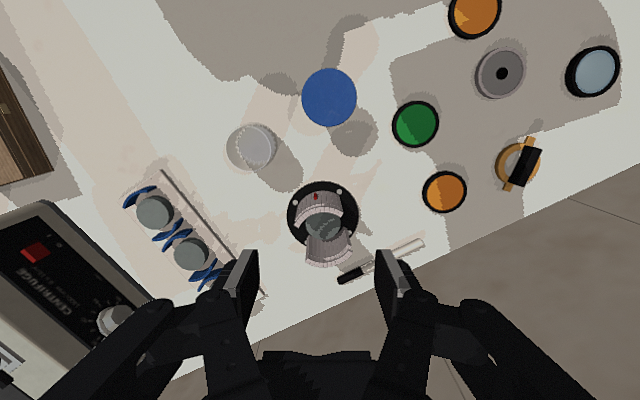

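Wrist view: barrel at (322,222) with its walls up and down in the picture, seat at (322,226), pockets at (155,211), (191,252) and one partly behind the finger. Also green (415,124), amberA (444,191), amberB (475,15), spacer (500,73), lens (593,72), ring (520,164).

```bash
cat >> h.py <<'E'
from scipy.optimize import least_squares
def discs(c,D,lo=.004,hi=.018,minpx=300):
    P,uv=cloud(c,D); m=((P[:,2]>lo)&(P[:,2]<hi)).reshape(400,640).astype(np.uint8)
    n,lab,st,cen=cv2.connectedComponentsWithStats(m)
    for i in range(1,n):
        if st[i,4]<minpx or st[i,4]>6000: continue
        Q=P[lab.ravel()==i]; (x,y),r=cv2.minEnclosingCircle(Q[:,:2].astype(np.float32)); cen2=(Q[:,:2].min(0)+Q[:,:2].max(0))/2
        print("disc px",cen[i].round(),"n",st[i,4],"circ",np.round([x,y,r],4),"bbox mid",cen2.round(4),"z med",np.median(Q[:,2]).round(4))
def barrel(c,D,x0=(.51,-.008),z=(.070,.083)):
    P,_=cloud(c,D); m=(P[:,2]>z[0])&(P[:,2]<z[1])&(np.hypot(P[:,0]-x0[0],P[:,1]-x0[1])<.055); Q=P[m][:,:2]
    f=lambda p:np.hypot(Q[:,0]-p[0],Q[:,1]-p[1])
    s=least_squares(lambda p:np.maximum(f(p)-.038,0)+np.maximum(.0315-f(p),0),x0,loss="soft_l1",f_scale=.001).x
    a=np.arctan2(Q[:,1]-s[1],Q[:,0]-s[0]); be=np.degrees(np.angle(np.mean(np.exp(2j*a))))/2
    print("barrel top",len(Q),s.round(4),"axis deg",be.round(1),"r range",np.percentile(f(s),[2,98]).round(4), "z",np.median(P[m][:,2]).round(4)); return s,be
E
python3 - <<'E'
from h import *
im,D,c=load("wrist","w1"); discs(c,D); print("seat/base px"); print(bydepth(c,[(322,226),(155,211),(191,252)],D).round(4))
barrel(c,D)
imt,Dt,ct=load("top","top0"); barrel(ct,Dt); discs(ct,Dt,minpx=100)
P,_=cloud(c,D); m=(abs(P[:,2]-.008)<.003)&(np.hypot(P[:,0]-.51,P[:,1]+.008)<.06); (x,y),r=cv2.minEnclosingCircle(P[m][:,:2].astype(np.float32)); print("base",x,y,r,m.sum())
E
```

```text
disc px [474.  17.] n 1700 circ [0.377  0.26   0.0295] bbox mid [0.3807 0.2601] z med 0.0079
disc px [594.  71.] n 2150 circ [0.5072 0.3637 0.0301] bbox mid [0.5066 0.3636] z med 0.0101
disc px [501.  73.] n 2011 circ [0.4543 0.2651 0.0296] bbox mid [0.455  0.2646] z med 0.0081
disc px [ 23. 125.] n 940 circ [ 0.2208 -0.2801  0.0635] bbox mid [ 0.2209 -0.28  ] z med 0.0107
disc px [415. 124.] n 1689 circ [0.4603 0.1507 0.0286] bbox mid [0.4607 0.1506] z med 0.008
disc px [244. 150.] n 322 circ [ 0.3848 -0.04    0.026 ] bbox mid [ 0.3848 -0.0493] z med 0.0065
disc px [512. 161.] n 714 circ [0.5721 0.25   0.0368] bbox mid [0.5713 0.249 ] z med 0.0092
disc px [528. 220.] n 1539 circ [0.6532 0.2293 0.1638] bbox mid [0.6528 0.2293] z med 0.0111
disc px [178. 224.] n 3708 circ [ 0.4314 -0.1974  0.0873] bbox mid [ 0.4312 -0.1987] z med 0.0073
disc px [445. 192.] n 1427 circ [0.5606 0.1501 0.0294] bbox mid [0.5606 0.1502] z med 0.0078
disc px [323. 210.] n 1819 circ [ 0.5121 -0.0095  0.0499] bbox mid [ 0.5102 -0.0094] z med 0.0072
disc px [ 97. 248.] n 780 circ [ 0.4058 -0.3135  0.1025] bbox
[... 1256 characters left out ...]
n 405 circ [0.4599 0.1518 0.0317] bbox mid [0.4611 0.151 ] z med 0.0095
disc px [268. 212.] n 410 circ [0.4565 0.2666 0.0314] bbox mid [0.455  0.2673] z med 0.0095
disc px [184. 217.] n 414 circ [0.4475 0.4766 0.0315] bbox mid [0.4453 0.4767] z med 0.0093
disc px [391. 236.] n 177 circ [ 0.3842 -0.0405  0.0248] bbox mid [ 0.3842 -0.0416] z med 0.0066
disc px [270. 243.] n 425 circ [0.3808 0.2618 0.0347] bbox mid [0.3796 0.2646] z med 0.0092
disc px [243. 337.] n 4878 circ [0.1489 0.3302 0.1805] bbox mid [0.1507 0.3302] z med 0.0162
disc px [344. 383.] n 406 circ [0.0345 0.0874 0.0482] bbox mid [0.0345 0.0854] z med 0.0116
base 0.5121475458145142 -0.009490820579230785 0.04990018159151077 1652
```

```bash
python3 - <<'E'
from h import *
im,D,c=load("wrist","w1"); s=np.array([.512,-.0095])
I=im.astype(int); m=(I[...,0]>I[...,1]+60)&(I[...,0]>I[...,2]+60); v,u=np.nonzero(m[185:215,285:350]); 
P=bydepth(c,np.c_[u+285,v+185],D); print(len(P),P[:,:].mean(0).round(4)); d=P[:,:2].mean(0)-s; print(np.hypot(*d),np.degrees(np.arctan2(d[1],d[0])))
P,_=cloud(c,D); r=np.hypot(P[:,0]-s[0],P[:,1]-s[1]); a=np.degrees(np.arctan2(P[:,1]-s[1],P[:,0]-s[0]))
m=(r>.031)&(r<.0385)&(P[:,2]>.02)
for k in range(-180,180,10):
    q=m&(a>=k)&(a<k+10); print(k,q.sum(),np.percentile(P[q,2],[50,95]).round(3) if q.sum() else "",end=" | ")
# ring bar angle
m=(P[:,2]>.022)&(P[:,2]<.04)&(np.hypot(P[:,0]-.571,P[:,1]-.25)<.04); Q=P[m][:,:2]; print("\nbar",m.sum(),cv2.minAreaRect(Q.astype(np.float32)),np.median(P[m][:,2]))
m=(P[:,2]>.003)&(P[:,2]<.04)&(np.hypot(P[:,0]-.571,P[:,1]-.25)<.045)&(np.hypot(P[:,0]-.571,P[:,1]-.25)>.031)&(P[:,2]<.02); Q=P[m][:,:2]-[.571,.25]; print("lugs",m.sum(),np.degrees(np.angle(np.mean(np.exp(2j*np.arctan2(Q[:,1],Q[:,0])))))/2)
goto(.506,.364,.08,152); goto(.506,.364,-.003,152)
E
```

```text
14 [4.737e-01 1.000e-04 4.060e-02]
0.0394456132968312 165.96053801871557
-180 87 [0.062 0.077] | -170 80 [0.064 0.079] | -160 67 [0.065 0.08 ] | -150 29 [0.079 0.08 ] | -140 0  | -130 0  | -120 0  | -110 0  | -100 0  | -90 0  | -80 0  | -70 85 [0.056 0.077] | -60 104 [0.06  0.077] | -50 102 [0.057 0.077] | -40 120 [0.057 0.077] | -30 112 [0.058 0.077] | -20 114 [0.058 0.077] | -10 109 [0.06  0.077] | 0 106 [0.06  0.078] | 10 99 [0.061 0.078] | 20 97 [0.064 0.08 ] | 30 103 [0.052 0.08 ] | 40 0  | 50 0  | 60 0  | 70 0  | 80 0  | 90 0  | 100 0  | 110 41 [0.068 0.077] | 120 91 [0.062 0.077] | 130 97 [0.063 0.077] | 140 101 [0.06  0.077] | 150 100 [0.062 0.077] | 160 85 [0.063 0.077] | 170 94 [0.062 0.077] | 
bar 506 ((0.5709433555603027, 0.24840319156646729), (0.013811109587550163, 0.049002960324287415), 42.89314651489258) 0.028618237107037564
lugs 84 -44.290388978392706
goto (0.506, 0.364, 0.08) psi 151.2->152.0 shift [4.78, 13.27, 6.81] turn [-0.0, -0.0, -0.1]
goto (0.506, 0.364, -0.003) psi 151.2->152.0 shift [4.78, 13.27, 10.13] turn [-0.0, -0.0, -0.1]
```

>>> {"fn": "jog_arm", "kwargs": {
  "targets": [
    [[4.78,13.27,3],[0,0,-1.54],80],
    [[4.78,13.27,6.8],[0,0,-1.54],80],
    [[4.78,13.27,6.8],[0,0,-1.54],80],
    [[4.78,13.27,6.8],[0,0,-1.54],80],
    [[4.78,13.27,6.8],[0,0,-1.54],80],
    [[4.78,13.27,6.8],[0,0,-1.54],80],
    [[4.78,13.27,6.8],[0,0,-1.54],80],
    [[4.78,13.27,6.8],[0,0,-1.54],80]
  ]
}}

```text
time: 3.15
tool_pos: [0.5052, 0.3643, 0.0796]
tool_rot: [-0.001, 0.142, 0.99, -0.001]
contact_force: [1.0, 0.0, 1.2]
gripper_width: 0.804
grasp_force: 0.0
```

```bash
python3 - <<'E'
from h import *
im,D,c=snap("wrist","w2"); discs(c,D); goto(.5065,.364,-.003,163.5)
im,D,c=load("wrist","w1"); s=np.array([.512,-.0095]); P,_=cloud(c,D); r=np.hypot(P[:,0]-s[0],P[:,1]-s[1]); a=np.degrees(np.arctan2(P[:,1]-s[1],P[:,0]-s[0]))
m=(r>.0305)&(r<.039)&(P[:,2]>.02)
for lo,hi in((-80,45),(100,180),(-180,-130)):
    q=m&(a>lo)&(a<hi); print(np.percentile(a[q],[0,.3,1,99,99.7,100]).round(1))
E
```

```text
disc px [170. 185.] n 4726 circ [0.4546 0.2652 0.0294] bbox mid [0.4551 0.2655] z med 0.0081
disc px [318. 214.] n 4445 circ [0.5064 0.3643 0.0292] bbox mid [0.5065 0.3645] z med 0.0102
disc px [ 42. 232.] n 4158 circ [0.4594 0.1512 0.0302] bbox mid [0.4602 0.1509] z med 0.008
disc px [468. 234.] n 4185 circ [0.5554 0.4718 0.0296] bbox mid [0.5554 0.4717] z med 0.008
disc px [583. 312.] n 1560 circ [0.653  0.5577 0.0509] bbox mid [0.6531 0.5577] z med 0.011
disc px [ 91. 323.] n 1350 circ [0.5548 0.1479 0.0293] bbox mid [0.5507 0.1479] z med 0.0081
goto (0.5065, 0.364, -0.003) psi 163.6->163.5 shift [-0.02, 0.02, 3.35] turn [-0.0, 0.0, 0.01]
[-65.8 -65.4 -65.   35.4  35.6  35.9]
[114.2 115.5 116.4 179.4 179.9 180. ]
[-179.9 -179.7 -179.4 -145.5 -145.1 -144.8]
```

>>> {"fn": "jog_arm", "kwargs": {
  "targets": [
    [[-0.04,0,2],[0,0,0],80],
    [[-0.04,0,3.3],[0,0,0],80],
    [[-0.04,0,3.3],[0,0,0],80],
    [[-0.04,0,3.3],[0,0,0],50],
    [[-0.04,0,3.3],[0,0,0],50],
    [[-0.04,0,3.3],[0,0,0],50],
    [[-0.04,0,3.3],[0,0,0],50],
    [[-0.04,0,3.3],[0,0,0],50]
  ]
}}

```text
time: 4.2
tool_pos: [0.5081, 0.3646, 0.0004]
tool_rot: [0.002, 0.143, 0.99, 0.001]
contact_force: [-0.8, -1.8, 6.1]
gripper_width: 0.647
grasp_force: 64.0
```

```bash
python3 - <<'E'
from h import *
s=state(); print(s["contact_force"],s["grasp_force"],s["tool_pos"]); goto(.512,-.0095,.1,164.9); goto(.512,-.0095,.035,164.9)
E
```

```text
[-0.8188793  -1.75593036  6.14350314] 63.978517055511475 [5.08122072e-01 3.64599288e-01 3.64771667e-04]
goto (0.512, -0.0095, 0.1) psi 163.6->164.9 shift [-4.38, -14.3, -4.0] turn [0.01, 0.02, -0.16]
goto (0.512, -0.0095, 0.035) psi 163.6->164.9 shift [-4.37, -14.31, -1.4] turn [0.01, 0.02, -0.16]
```

>>> {"fn": "jog_arm", "kwargs": {
  "targets": [
    [[0,0,-2.5],[0,0,0],50],
    [[0,0,-4.8],[0,0,-0.1],50],
    [[-4.37,-14.3,-4.8],[0,0,-0.16],50],
    [[-4.37,-14.3,-4.8],[0,0,-0.16],50],
    [[-4.37,-14.3,-4.8],[0,0,-0.16],50],
    [[-4.37,-14.3,-4.8],[0,0,-0.16],50],
    [[-4.37,-14.3,-4.8],[0,0,-0.16],50],
    [[-4.37,-14.3,-4.8],[0,0,-0.16],50]
  ]
}}

```text
time: 5.2
tool_pos: [0.5102, -0.0116, 0.1184]
tool_rot: [0.001, 0.131, 0.991, 0.0]
contact_force: [0.8, 0.6, 0.4]
gripper_width: 0.646
grasp_force: 63.7
```

```bash
cat >> h.py <<'E'
def held(c,D,th=.058,n=4):
    "disc held: points near the tool axis above its tips"
    T=tool(); P,_=cloud(c,D); L=(P-T[:3,3])@T[:3,:3]; m=(np.hypot(L[:,0],L[:,1])<.033)&(L[:,2]<.02)&(L[:,2]>-.012); Q=P[m]
    (x,y),r=cv2.minEnclosingCircle(Q[:,:2].astype(np.float32)); A=np.c_[Q[:,:2],np.ones(len(Q))]; k=np.linalg.lstsq(A,Q[:,2],rcond=None)[0]
    print("held n",m.sum(),"circ",np.round([x,y,r],4),"offset from tcp",np.round(T[:2,:2].T@(np.array([x,y])-T[:2,3]),4),"z",np.median(Q[:,2]).round(4),"tilt deg",np.degrees(k[:2]).round(1))
E
python3 - <<'E'
from h import *
s=state(); print(s["contact_force"],s["grasp_force"]); im,D,c=snap("wrist","w3"); held(c,D); barrel(c,D,(.512,-.0095)); print(tool().round(4)); goto(.512,-.0095,.0335,164.9)
E
```

```text
[0.81019233 0.5852894  0.36302136] 63.69198203086853
held n 9668 circ [ 0.5091 -0.0175  0.033 ] offset from tcp [0.0014 0.0003] z 0.1281 tilt deg [ 1.3 -0.3]
barrel top 1053 [ 0.5126 -0.0097] axis deg -15.1 r range [0.0317 0.0379] z 0.0767
[[-0.9641  0.2656  0.0014  0.5104]
 [ 0.2655  0.9641 -0.0057 -0.0181]
 [-0.0028 -0.0051 -1.      0.1186]
 [ 0.      0.      0.      1.    ]]
goto (0.512, -0.0095, 0.0335) psi 164.6->164.9 shift [0.04, 0.37, 3.4] turn [-0.04, 0.02, -0.04]
```

View pics/w3.png

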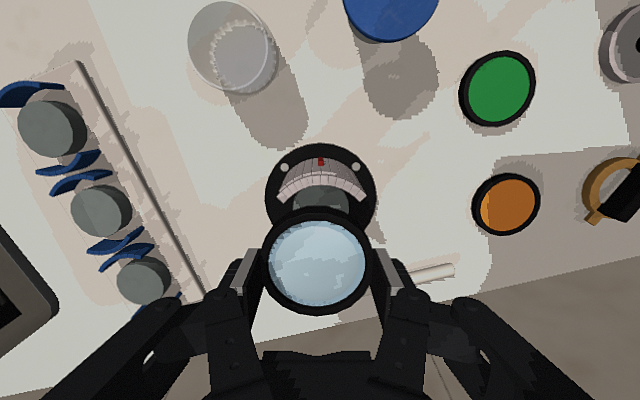

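Wrist view: lens held level at (317,260), barrel at (320,190) below, red mark at (320,161). The arm was still settling.

>>> {"fn": "jog_arm", "kwargs": {
  "targets": [
    [[0,0,0],[0,0,0],50],
    [[0,0,0],[0,0,0],50]
  ]
}}

```text
time: 5.5
tool_pos: [0.5103, -0.0089, 0.1179]
tool_rot: [-0.0, 0.131, 0.991, 0.0]
contact_force: [0.7, -0.1, -0.8]
gripper_width: 0.65
grasp_force: 46.3
```

```bash
python3 - <<'E'
from h import *
im,D,c=snap("wrist","w4"); held(c,D); barrel(c,D,(.512,-.0095)); print(tool().round(4)); goto(.512,-.0095,.0335,164.9)
E
```

```text
held n 10058 circ [ 0.5093 -0.0082  0.0327] offset from tcp [0.0011 0.0001] z 0.1278 tilt deg [ 1.5 -0.5]
barrel top 1054 [ 0.5126 -0.0097] axis deg -14.8 r range [0.0317 0.0379] z 0.0768
[[-9.659e-01  2.590e-01 -1.000e-04  5.103e-01]
 [ 2.590e-01  9.659e-01  4.000e-04 -8.500e-03]
 [ 2.000e-04  4.000e-04 -1.000e+00  1.179e-01]
 [ 0.000e+00  0.000e+00  0.000e+00  1.000e+00]]
goto (0.512, -0.0095, 0.0335) psi 165.0->164.9 shift [-0.08, -0.02, 3.37] turn [0.0, -0.0, 0.01]
```

>>> {"fn": "jog_arm", "kwargs": {
  "targets": [
    [[-0.15,0,0.8],[0,0,0],50],
    [[-0.15,0,1.3],[0,0,0],50],
    [[-0.15,0,1.7],[0,0,0],50],
    [[-0.15,0,2.1],[0,0,0],50],
    [[-0.15,0,2.5],[0,0,0],50],
    [[-0.15,0,2.9],[0,0,0],50],
    [[-0.15,0,3.3],[0,0,0],50],
    [[-0.15,0,3.38],[0,0,0],50]
  ]
}}

```text
time: 6.55
tool_pos: [0.5132, -0.0107, 0.0324]
tool_rot: [-0.001, 0.132, 0.991, 0.0]
contact_force: [-1.3, -0.2, 3.1]
gripper_width: 0.646
grasp_force: 64.7
```

Lowered with little force. I release it, rise and look.

>>> {"fn": "jog_arm", "kwargs": {
  "targets": [
    [[0,0,0],[0,0,0],72],
    [[0,0,0],[0,0,0],78],
    [[0,0,0],[0,0,0],78],
    [[0,0,-2],[0,0,0],78],
    [[0,0,-4],[0,0,0],78],
    [[3,0,-5],[0,0,0],78],
    [[3,0,-5],[0,0,0],78],
    [[3,0,-5],[0,0,0],78]
  ]
}}

```text
time: 7.55
tool_pos: [0.4416, 0.0089, 0.1594]
tool_rot: [0.001, 0.131, 0.991, -0.0]
contact_force: [0.5, -0.7, 0.1]
gripper_width: 0.779
grasp_force: 0.0
```

```bash
cat >> h.py <<'E'
def inbarrel(c,D,s=(.5123,-.0096)):
    P,_=cloud(c,D); r=np.hypot(P[:,0]-s[0],P[:,1]-s[1]); m=(r<.026)&(P[:,2]>.02)&(P[:,2]<.09); Q=P[m]; A=np.c_[Q[:,:2]-s,np.ones(len(Q))]; k=np.linalg.lstsq(A,Q[:,2],rcond=None)[0]
    print("in barrel n",m.sum(),"z centre",k[2].round(4),"tilt deg",np.degrees(k[:2]).round(1),"z pct",np.percentile(Q[:,2],[5,50,95]).round(4))
E
python3 - <<'E'
from h import *
im,D,c=snap("wrist","w5"); inbarrel(c,D); barrel(c,D,(.512,-.0095)); discs(c,D,minpx=1200); goto(.455,.2655,.06,164.9)
E
```

```text
in barrel n 1448 z centre 0.0422 tilt deg [-1.5  0.6] z pct [0.0403 0.042  0.0437]
barrel top 1294 [ 0.5124 -0.0097] axis deg -16.5 r range [0.0314 0.0381] z 0.0765
disc px [569.  47.] n 3751 circ [0.3773 0.2606 0.03  ] bbox mid [0.3772 0.2605] z med 0.0081
disc px [575. 132.] n 2969 circ [0.4549 0.2646 0.0301] bbox mid [0.4555 0.265 ] z med 0.0081
disc px [459. 167.] n 2649 circ [0.46   0.1509 0.0295] bbox mid [0.4599 0.151 ] z med 0.008
disc px [ 49. 269.] n 1351 circ [ 0.4587 -0.3027  0.0923] bbox mid [ 0.4587 -0.3004] z med 0.0133
disc px [318. 236.] n 2288 circ [ 0.5123 -0.0098  0.05  ] bbox mid [ 0.5098 -0.0096] z med 0.0073
disc px [470. 255.] n 2102 circ [0.5614 0.1498 0.0301] bbox mid [0.5614 0.1499] z med 0.008
disc px [576. 303.] n 1208 circ [0.6531 0.2646 0.0745] bbox mid [0.6529 0.2646] z med 0.0109
goto (0.455, 0.2655, 0.06) psi 164.9->164.9 shift [2.18, 10.05, 3.95] turn [0.0, 0.01, 0.0]
```

View pics/w5.png

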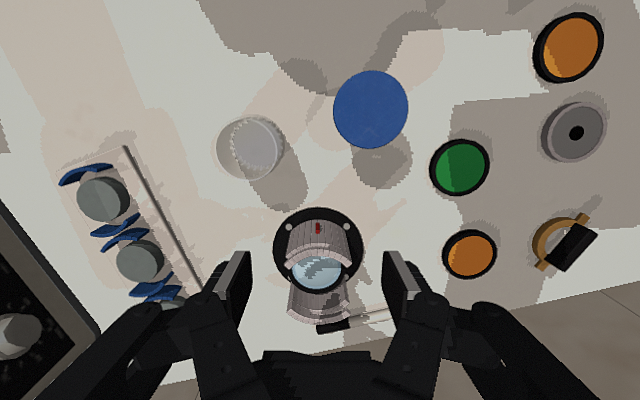

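Lens lies flat in the barrel at (318,270). Next the spacer.

>>> {"fn": "jog_arm", "kwargs": {
  "targets": [
    [[2.17,10.03,1.0],[0,0,0],80],
    [[2.17,10.03,1.5],[0,0,0],80],
    [[2.17,10.03,2.5],[0,0,0],80],
    [[2.17,10.03,4],[0,0,0],80],
    [[2.17,10.03,4.4],[0,0,0],80],
    [[2.17,10.03,4.4],[0,0,0],80],
    [[2.17,10.03,4.4],[0,0,0],80],
    [[2.17,10.03,4.4],[0,0,0],80]
  ]
}}

```text
time: 8.6
tool_pos: [0.4561, 0.2646, 0.05]
tool_rot: [0.001, 0.132, 0.991, 0.001]
contact_force: [0.6, -0.5, -0.4]
gripper_width: 0.797
grasp_force: 0.0
```

```bash
python3 - <<'E'
from h import *
im,D,c=snap("wrist","w6"); discs(c,D,minpx=1800); goto(.4548,.265,.001,164.9)
E
```

```text
disc px [620. 133.] n 3211 circ [0.4463 0.4713 0.0288] bbox mid [0.4463 0.4595] z med 0.0079
disc px [318. 224.] n 5665 circ [0.4548 0.2653 0.0292] bbox mid [0.4549 0.2652] z med 0.008
disc px [162. 270.] n 4808 circ [0.46   0.1508 0.0298] bbox mid [0.4601 0.1509] z med 0.008
disc px [617. 281.] n 3044 circ [0.5558 0.47   0.0298] bbox mid [0.5556 0.4607] z med 0.0078
disc px [ 32. 356.] n 2916 circ [0.5058 0.0028 0.04  ] bbox mid [0.505  0.0137] z med 0.0074
goto (0.4548, 0.265, 0.001) psi 164.8->164.9 shift [0.06, 0.0, 1.96] turn [0.01, 0.02, -0.01]
```

>>> {"fn": "jog_arm", "kwargs": {
  "targets": [
    [[0.05,0,1.5],[0,0,0],80],
    [[0.05,0,1.95],[0,0,0],80],
    [[0.05,0,1.95],[0,0,0],80],
    [[0.05,0,1.95],[0,0,0],50],
    [[0.05,0,1.95],[0,0,0],50],
    [[0.05,0,1.95],[0,0,0],50],
    [[0.05,0,1.95],[0,0,0],50],
    [[0.05,0,1.95],[0,0,0],50]
  ]
}}

```text
time: 9.65
tool_pos: [0.455, 0.2659, 0.0017]
tool_rot: [0.001, 0.131, 0.991, 0.001]
contact_force: [0.0, -0.9, 6.8]
gripper_width: 0.639
grasp_force: 63.7
```

>>> {"fn": "jog_arm", "kwargs": {
  "targets": [
    [[0,0,-2.5],[0,0,0],50],
    [[-1,-2,-4.7],[0,0,0],50],
    [[-5.09,-10,-4.7],[0,0,0],50],
    [[-5.09,-10,-4.7],[0,0,0],50],
    [[-5.09,-10,-4.7],[0,0,0],50],
    [[-5.09,-10,-4.7],[0,0,0],50],
    [[-5.09,-10,-4.7],[0,0,0],50],
    [[-5.09,-10,-4.7],[0,0,0],50]
  ]
}}

```text
time: 10.65
tool_pos: [0.5108, -0.0089, 0.1171]
tool_rot: [-0.0, 0.132, 0.991, 0.0]
contact_force: [0.7, 0.1, -0.2]
gripper_width: 0.639
grasp_force: 63.4
```

>>> {"fn": "jog_arm", "kwargs": {
  "targets": [
    [[0,0,0],[0,0,0],50],
    [[0,0,0],[0,0,0],50]
  ]
}}

```text
time: 10.9
tool_pos: [0.5108, -0.0081, 0.117]
tool_rot: [-0.0, 0.131, 0.991, 0.0]
contact_force: [0.4, 0.2, -0.8]
gripper_width: 0.638
grasp_force: 63.4
```

```bash
python3 - <<'E'
from h import *
im,D,c=snap("wrist","w7"); held(c,D); barrel(c,D,(.512,-.0095)); goto(.5124,-.0097,.0455,164.9)
E
```

```text
held n 9616 circ [ 0.5086 -0.0076  0.0323] offset from tcp [ 0.0024 -0.    ] z 0.1233 tilt deg [ 0.9 -0.2]
barrel top 1071 [ 0.5127 -0.0097] axis deg -15.0 r range [0.0318 0.0379] z 0.0768
goto (0.5124, -0.0097, 0.0455) psi 165.0->164.9 shift [-0.07, -0.04, 2.86] turn [0.0, -0.0, 0.01]
```

```bash
cat >> h.py <<'E'
def held2(c,D,T):
    P,_=cloud(c,D); L=(P-T[:3,3])@T[:3,:3]; m=(np.hypot(L[:,0],L[:,1])<.036)&(L[:,2]<.0)&(L[:,2]>-.014)&(abs(L[:,1])<.018); Q=L[m]
    for y in(-.012,0,.012):
        q=Q[abs(Q[:,1]-y)<.003,0]; print("held local x span",np.percentile(q,[.5,99.5]).round(4),"mid",np.mean(np.percentile(q,[.5,99.5])).round(4))
E
python3 - <<'E'
from h import *
for f in("w4","w7"):
    im,D,c=load("wrist",f); T=np.load("pics/%s.npz"%f)["T"]; held2(c,D,T)
E
```

```text
held local x span [-0.025   0.0282] mid 0.0016
held local x span [-0.0274  0.0298] mid 0.0012
held local x span [-0.0246  0.0277] mid 0.0016
held local x span [-0.0271  0.0266] mid -0.0003
held local x span [-0.029   0.0281] mid -0.0004
held local x span [-0.0266  0.0259] mid -0.0004
```

>>> {"fn": "jog_arm", "kwargs": {
  "targets": [
    [[-0.06,-0.04,0.7],[0,0,0],50],
    [[-0.06,-0.04,1.1],[0,0,0],50],
    [[-0.06,-0.04,1.4],[0,0,0],50],
    [[-0.06,-0.04,1.7],[0,0,0],50],
    [[-0.06,-0.04,2.1],[0,0,0],50],
    [[-0.06,-0.04,2.5],[0,0,0],50],
    [[-0.06,-0.04,2.8],[0,0,0],50],
    [[-0.06,-0.04,2.82],[0,0,0],50]
  ]
}}

```text
time: 11.95
tool_pos: [0.5121, -0.0105, 0.0462]
tool_rot: [-0.0, 0.131, 0.991, 0.0]
contact_force: [0.2, 0.4, -0.8]
gripper_width: 0.638
grasp_force: 63.5
```

>>> {"fn": "jog_arm", "kwargs": {
  "targets": [
    [[0,0,0],[0,0,0],70],
    [[0,0,0],[0,0,0],78],
    [[0,0,0],[0,0,0],78],
    [[0,0,-2],[0,0,0],78],
    [[0,0,-3.4],[0,0,0],78],
    [[3,0,-4.5],[0,0,0],78],
    [[3,0,-4.5],[0,0,0],78],
    [[3,0,-4.5],[0,0,0],78]
  ]
}}

```text
time: 12.95
tool_pos: [0.4398, 0.0091, 0.16]
tool_rot: [0.001, 0.131, 0.991, -0.0]
contact_force: [0.0, 0.2, 0.0]
gripper_width: 0.777
grasp_force: 0.0
```

```bash
python3 - <<'E'
from h import *
im,D,c=snap("wrist","w8"); inbarrel(c,D); barrel(c,D,(.512,-.0095)); discs(c,D,minpx=1800); print(tool()[:3,3].round(4)); goto(.46,.151,.05,164.9)
E
```

```text
in barrel n 1763 z centre 0.0518 tilt deg [0.4 0.5] z pct [0.0507 0.0518 0.0532]
barrel top 1294 [ 0.5124 -0.0097] axis deg -16.7 r range [0.0314 0.0381] z 0.0765
disc px [568.  50.] n 3704 circ [0.3777 0.2602 0.0299] bbox mid [0.3773 0.2601] z med 0.008
disc px [459. 169.] n 2630 circ [0.4601 0.1508 0.0296] bbox mid [0.4599 0.1512] z med 0.0079
disc px [318. 237.] n 2233 circ [ 0.5122 -0.0097  0.0499] bbox mid [ 0.5096 -0.0097] z med 0.0072
disc px [469. 256.] n 2075 circ [0.5605 0.1506 0.03  ] bbox mid [0.5607 0.1498] z med 0.0079
[0.4401 0.009  0.1596]
goto (0.46, 0.151, 0.05) psi 164.9->164.9 shift [0.72, 5.69, 4.38] turn [0.0, 0.01, 0.0]
```

>>> {"fn": "jog_arm", "kwargs": {
  "targets": [
    [[0.72,5.69,1.5],[0,0,0],80],
    [[0.72,5.69,2.5],[0,0,0],80],
    [[0.72,5.69,4],[0,0,0],80],
    [[0.72,5.69,4.4],[0,0,0],80],
    [[0.72,5.69,4.4],[0,0,0],80],
    [[0.72,5.69,4.4],[0,0,0],80]
  ]
}}

```text
time: 13.75
tool_pos: [0.4614, 0.1504, 0.0511]
tool_rot: [0.002, 0.132, 0.991, 0.0]
contact_force: [-0.7, -1.2, 0.5]
gripper_width: 0.801
grasp_force: 0.0
```

>>> {"fn": "jog_arm", "kwargs": {
  "targets": [
    [[0,0,1.5],[0,0,0],80],
    [[0,0,1.95],[0,0,0],80],
    [[0,0,1.95],[0,0,0],80],
    [[0,0,1.95],[0,0,0],50],
    [[0,0,1.95],[0,0,0],50],
    [[0,0,1.95],[0,0,0],50],
    [[0,0,1.95],[0,0,0],50],
    [[0,0,1.95],[0,0,0],50]
  ]
}}

```text
time: 14.75
tool_pos: [0.4613, 0.1511, 0.0027]
tool_rot: [0.002, 0.131, 0.991, 0.0]
contact_force: [-3.0, -2.2, 6.0]
gripper_width: 0.638
grasp_force: 62.0
```

>>> {"fn": "jog_arm", "kwargs": {
  "targets": [
    [[0,0,-2.5],[0,0,0],50],
    [[0,0,-4.8],[0,0,0],50],
    [[-3.7,-5.66,-4.8],[0,0,0],50],
    [[-3.7,-5.66,-4.8],[0,0,0],50],
    [[-3.7,-5.66,-4.8],[0,0,0],50],
    [[-3.7,-5.66,-4.8],[0,0,0],50],
    [[-3.7,-5.66,-4.8],[0,0,0],50],
    [[-3.7,-5.66,-4.8],[0,0,0],50]
  ]
}}

```text
time: 15.75
tool_pos: [0.5117, -0.0086, 0.1205]
tool_rot: [0.0, 0.131, 0.991, 0.0]
contact_force: [0.0, -0.0, -0.4]
gripper_width: 0.635
grasp_force: 63.2
```

>>> {"fn": "jog_arm", "kwargs": {
  "targets": [
    [[0,0,0],[0,0,0],50],
    [[0,0,0],[0,0,0],50]
  ]
}}

```text
time: 16.0
tool_pos: [0.5118, -0.0091, 0.1204]
tool_rot: [-0.0, 0.131, 0.991, 0.0]
contact_force: [0.2, -0.1, -0.8]
gripper_width: 0.633
grasp_force: 63.2
```

```bash
python3 - <<'E'
from h import *
im,D,c=snap("wrist","w9"); held(c,D); held2(c,D,tool()); barrel(c,D,(.512,-.0095)); print(tool()[:3,3].round(4)); goto(.5125,-.0097,.0557,164.9)
E
```

```text
held n 9544 circ [ 0.509  -0.0085  0.0323] offset from tcp [ 0.0029 -0.    ] z 0.1255 tilt deg [ 0.9 -0.2]
held local x span [-0.0262  0.0276] mid 0.0007
held local x span [-0.0279  0.0293] mid 0.0007
held local x span [-0.0253  0.0273] mid 0.001
barrel top 1030 [ 0.5127 -0.0097] axis deg -15.3 r range [0.0319 0.038 ] z 0.0768
[ 0.5118 -0.0092  0.1204]
goto (0.5125, -0.0097, 0.0557) psi 164.9->164.9 shift [-0.03, -0.01, 2.59] turn [0.0, -0.0, 0.0]
```

>>> {"fn": "jog_arm", "kwargs": {
  "targets": [
    [[-0.06,-0.01,0.7],[0,0,0],50],
    [[-0.06,-0.01,1.1],[0,0,0],50],
    [[-0.06,-0.01,1.4],[0,0,0],50],
    [[-0.06,-0.01,1.7],[0,0,0],50],
    [[-0.06,-0.01,2.1],[0,0,0],50],
    [[-0.06,-0.01,2.4],[0,0,0],50],
    [[-0.06,-0.01,2.52],[0,0,0],50],
    [[-0.06,-0.01,2.52],[0,0,0],50]
  ]
}}

```text
time: 17.05
tool_pos: [0.5135, -0.0103, 0.0575]
tool_rot: [0.0, 0.131, 0.991, 0.0]
contact_force: [-0.6, -0.2, 0.1]
gripper_width: 0.635
grasp_force: 63.3
```

>>> {"fn": "jog_arm", "kwargs": {
  "targets": [
    [[0,0,0],[0,0,0],70],
    [[0,0,0],[0,0,0],78],
    [[0,0,0],[0,0,0],78],
    [[0,0,-2],[0,0,0],78],
    [[0,0,-3],[0,0,0],78],
    [[3,0,-4.1],[0,0,0],78],
    [[3,0,-4.1],[0,0,0],78],
    [[3,0,-4.1],[0,0,0],78]
  ]
}}

```text
time: 18.05
tool_pos: [0.4409, 0.0094, 0.1607]
tool_rot: [0.001, 0.131, 0.991, -0.0]
contact_force: [-0.5, 0.6, -0.1]
gripper_width: 0.779
grasp_force: 0.0
```

```bash
python3 - <<'E'
from h import *
im,D,c=snap("wrist","w10"); inbarrel(c,D); barrel(c,D,(.512,-.0095)); discs(c,D,minpx=1800); print(tool()[:3,3].round(4)); goto(.53,.19,.15,135)
E
```

```text
in barrel n 2134 z centre 0.0618 tilt deg [-0.1  0.6] z pct [0.0607 0.0618 0.0632]
barrel top 1279 [ 0.5124 -0.0096] axis deg -16.7 r range [0.0315 0.0381] z 0.0765
disc px [567.  49.] n 3687 circ [0.3776 0.2604 0.0299] bbox mid [0.3774 0.2603] z med 0.0081
disc px [318. 235.] n 2205 circ [ 0.5124 -0.0096  0.05  ] bbox mid [ 0.5086 -0.0097] z med 0.0072
disc px [469. 255.] n 2073 circ [0.5602 0.1506 0.0299] bbox mid [0.5607 0.1502] z med 0.008
[0.4412 0.0092 0.1603]
goto (0.53, 0.19, 0.15) psi 164.9->135.0 shift [-1.54, 7.91, 0.41] turn [0.0, 0.01, 3.74]
```

View pics/w10.png

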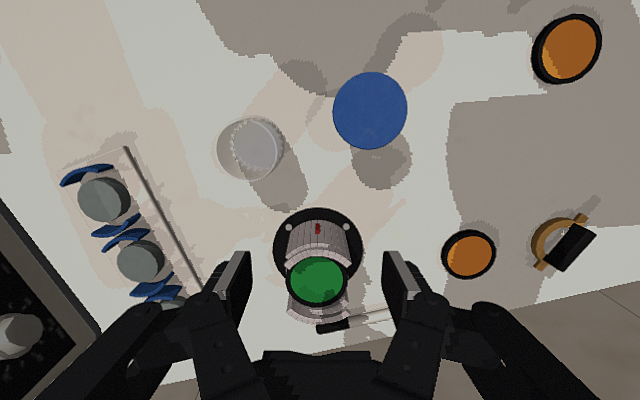

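Green filter lies in the barrel at (318,280). Next the ring, bar at about -45°.

>>> {"fn": "jog_arm", "kwargs": {
  "targets": [
    [[-2.5,10.6,0],[0,0,3.74],50],
    [[-2.5,10.6,1.6],[0,0,3.74],50],
    [[-2.5,10.6,1.6],[0,0,3.74],50],
    [[-2.5,10.6,1.6],[0,0,3.74],50],
    [[-2.5,10.6,1.6],[0,0,3.74],50],
    [[-2.5,10.6,1.6],[0,0,3.74],50],
    [[-2.5,10.6,1.6],[0,0,3.74],50],
    [[-2.5,10.6,1.6],[0,0,3.74],50]
  ]
}}

```text
time: 19.1
tool_pos: [0.5704, 0.2478, 0.1199]
tool_rot: [0.0, 0.383, 0.924, -0.0]
contact_force: [0.1, -0.1, 1.0]
gripper_width: 0.495
grasp_force: 0.0
```

```bash
python3 - <<'E'
from h import *
im,D,c=snap("wrist","w11"); P,_=cloud(c,D); print(tool()[:3,3].round(4))
r=np.hypot(P[:,0]-.571,P[:,1]-.25); m=(P[:,2]>.023)&(P[:,2]<.04)&(r<.04); Q=P[m][:,:2]; b=cv2.minAreaRect(Q.astype(np.float32)); print("bar",m.sum(),b,np.median(P[m][:,2]))
u,s,vt=np.linalg.svd(Q-Q.mean(0),full_matrices=False); print("pca deg",np.degrees(np.arctan2(vt[0,1],vt[0,0])),Q.mean(0))
m=(P[:,2]>.003)&(P[:,2]<.02)&(r<.045)
(x,y),rr=cv2.minEnclosingCircle(P[m][:,:2].astype(np.float32)); print("ring",x,y,rr)
goto(.571,.249,.013,135)
E
```

```text
[0.5704 0.2478 0.1202]
bar 853 ((0.5711399912834167, 0.24988064169883728), (0.011701473966240883, 0.04937548190355301), 45.30131530761719) 0.029008412980286225
pca deg -44.42714458167903 [0.57020221 0.25098545]
ring 0.5713468194007874 0.24957767128944397 0.03706850856542587
goto (0.571, 0.249, 0.013) psi 134.9->135.0 shift [0.02, 0.05, 4.29] turn [0.0, 0.0, -0.01]
```

View pics/w11.png

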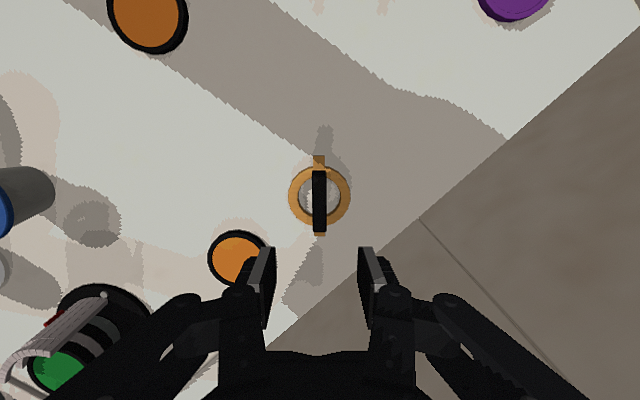

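Bar at (319,195), vertical in the image; ring centre (0.5713, 0.2497), in line with the tool. I grasp it.

>>> {"fn": "jog_arm", "kwargs": {
  "targets": [
    [[0.03,0.08,2],[0,0,-0.05],50],
    [[0.03,0.08,3.6],[0,0,-0.05],45],
    [[0.03,0.08,4.15],[0,0,-0.05],45],
    [[0.03,0.08,4.15],[0,0,-0.05],25],
    [[0.03,0.08,4.15],[0,0,-0.05],5],
    [[0.03,0.08,4.15],[0,0,-0.05],5],
    [[0.03,0.08,4.15],[0,0,-0.05],5],
    [[0.03,0.08,4.15],[0,0,-0.05],5]
  ]
}}

```text
time: 20.15
tool_pos: [0.5726, 0.2511, 0.0182]
tool_rot: [0.001, 0.38, 0.925, 0.001]
contact_force: [-0.2, -0.7, 5.6]
gripper_width: 0.122
grasp_force: 62.5
```

```bash
python3 - <<'E'
from h import *
s=state(); print(tool()[:3,3].round(4),s["gripper_width"],s["grasp_force"],s["contact_force"].round(1)); goto(.5124,-.0097,.16,66)
E
```

```text
[0.5726 0.2511 0.0182] 0.12223162735458816 62.51100540161133 [-0.2 -0.7  5.6]
goto (0.5124, -0.0097, 0.16) psi 135.4->66.0 shift [-5.62, -9.1, -5.69] turn [0.02, -0.0, 8.67]
```

>>> {"fn": "jog_arm", "kwargs": {
  "targets": [
    [[0,0,-2.5],[0,0,0],5],
    [[-1,-1.6,-5],[0,0,1.3],5],
    [[-5.62,-9.1,-5],[0,0,8.8],5],
    [[-5.62,-9.1,-5],[0,0,8.8],5],
    [[-5.62,-9.1,-5],[0,0,8.8],5],
    [[-5.62,-9.1,-5],[0,0,8.8],5],
    [[-5.62,-9.1,-5],[0,0,8.8],5],
    [[-5.62,-9.1,-5],[0,0,8.8],5]
  ]
}}

```text
time: 21.15
tool_pos: [0.511, -0.0106, 0.1411]
tool_rot: [-0.0, 0.845, 0.535, 0.0]
contact_force: [-0.4, 1.2, -0.7]
gripper_width: 0.118
grasp_force: 61.6
```

```bash
python3 - <<'E'
from h import *
goto(.5124,-.0097,.12,65)
E
```

```text
goto (0.5124, -0.0097, 0.12) psi 64.6->65.0 shift [0.06, 0.03, 0.84] turn [-0.0, -0.0, -0.04]
```

>>> {"fn": "jog_arm", "kwargs": {
  "targets": [
    [[0.06,0.03,0.5],[0,0,0],5],
    [[0.06,0.03,0.9],[0,0,0],5],
    [[0.06,0.03,0.9],[0,0,0],5],
    [[0.06,0.03,0.9],[0,0,0],5]
  ]
}}

```text
time: 21.65
tool_pos: [0.5127, -0.0087, 0.1184]
tool_rot: [-0.0, 0.843, 0.537, -0.0]
contact_force: [0.1, -0.3, -0.4]
gripper_width: 0.12
grasp_force: 61.6
```

```bash
python3 - <<'E'
from h import *
im,D,c=snap("wrist","w12"); T=tool(); print(T[:3,3].round(4)); P,_=cloud(c,D); L=(P-T[:3,3])@T[:3,:3]
r=np.hypot(L[:,0],L[:,1]); m=(r<.045)&(L[:,2]>.000)&(L[:,2]<.022); print(m.sum(),cv2.minEnclosingCircle(L[m][:,:2].astype(np.float32)),np.percentile(L[m][:,2],[5,50,95]).round(4))
q=m&(abs(L[:,1])<.0045); print("x span lugs",np.percentile(L[q,0],[.5,99.5]))
m=(r>.032)&(r<.04)&(L[:,2]>-.002)&(L[:,2]<.03); a=np.degrees(np.arctan2(L[m][:,1],L[m][:,0])); print("lug ang",m.sum(),np.percentile(a,[1,50,99]))
barrel(c,D,(.512,-.0095)); inbarrel(c,D); goto(.5125,-.0097,.0822,65)
E
```

```text
[ 0.5129 -0.0088  0.1188]
2879 ((0.007086074911057949, 0.0009356456575915217), 0.03099650889635086) [0.0079 0.0094 0.0137]
x span lugs [0.02490984 0.03768499]
lug ang 240 [-5.22603579  2.6400049  11.07139994]
barrel top 1222 [ 0.5131 -0.0096] axis deg -17.5 r range [0.0316 0.0379] z 0.0768
in barrel n 1139 z centre 0.062 tilt deg [-0.4  1.2] z pct [0.0609 0.062  0.0637]
goto (0.5125, -0.0097, 0.0822) psi 65.0->65.0 shift [-0.04, 0.0, 1.46] turn [0.0, -0.0, 0.0]
```

View pics/w12.png

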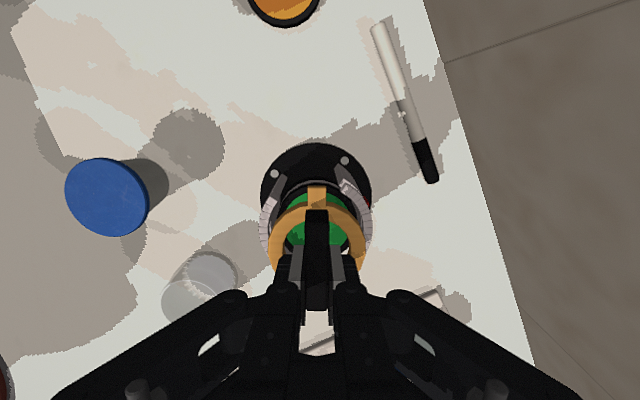

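Ring held at (317,235) with its lug towards the gap; barrel angle is about 77°, inside the 60 to 120 window. I lower it.

>>> {"fn": "jog_arm", "kwargs": {
  "targets": [
    [[-0.07,0,0.3],[0,0,0],5],
    [[-0.07,0,0.6],[0,0,0],5],
    [[-0.07,0,0.8],[0,0,0],5],
    [[-0.07,0,1.0],[0,0,0],5],
    [[-0.07,0,1.2],[0,0,0],5],
    [[-0.07,0,1.35],[0,0,0],5],
    [[-0.07,0,1.45],[0,0,0],5],
    [[-0.07,0,1.47],[0,0,0],5]
  ]
}}

```text
time: 22.7
tool_pos: [0.5121, -0.0105, 0.0821]
tool_rot: [0.0, 0.844, 0.537, 0.0]
contact_force: [0.0, 0.0, 1.4]
gripper_width: 0.118
grasp_force: 61.9
```

```bash
python3 - <<'E'
from h import *
s=state(); print(tool()[:3,3].round(4),s["gripper_width"],s["grasp_force"],s["contact_force"].round(1),s["ft_torque"].round(2)); goto(.5127,-.0097,.0822,65)
E
```

```text
[ 0.5121 -0.0105  0.0821] 0.11805136835485526 61.87596559524536 [0.  0.  1.4] [-0.03  0.13 -0.08]
goto (0.5127, -0.0097, 0.0822) psi 65.0->65.0 shift [0.04, 0.01, -0.0] turn [0.0, -0.0, -0.0]
```

>>> {"fn": "jog_arm", "kwargs": {
  "targets": [
    [[0.03,0,0.02],[0,0,0.7],5],
    [[0.03,0,0.02],[0,0,1.4],5],
    [[0.03,0,0.02],[0,0,2.1],5],
    [[0.03,0,0.02],[0,0,2.8],5],
    [[0.03,0,0.02],[0,0,3.5],5],
    [[0.03,0,0.02],[0,0,4.1],5],
    [[0.03,0,0.02],[0,0,4.6],5],
    [[0.03,0,0.02],[0,0,5.0],5]
  ]
}}

```text
time: 23.7
tool_pos: [0.5128, -0.0096, 0.0821]
tool_rot: [0.0, 0.977, 0.215, 0.001]
contact_force: [0.2, 1.2, 0.1]
gripper_width: 0.114
grasp_force: 61.8
```

```bash
python3 - <<'E'
from h import *
s=state(); print(tool()[:3,3].round(4),s["gripper_width"],s["grasp_force"],s["contact_force"].round(1),s["ft_torque"].round(2)); goto(.5127,-.0097,.0822,65)
E
```

```text
[ 0.5128 -0.0096  0.0821] 0.1140466796240326 61.80682182312012 [0.2 1.2 0.1] [0.18 0.03 0.06]
goto (0.5127, -0.0097, 0.0822) psi 24.9->65.0 shift [-0.01, -0.0, -0.01] turn [0.01, -0.01, -5.02]
```

>>> {"fn": "jog_arm", "kwargs": {
  "targets": [
    [[0,0,0.01],[0,0,0.5],5],
    [[0,0,0.02],[0,0,1.0],5],
    [[0,0,0.04],[0,0,1.5],5],
    [[0,0,0.06],[0,0,2.0],5],
    [[0,0,0.08],[0,0,2.5],5],
    [[0,0,0.1],[0,0,3.0],5],
    [[0,0,0.11],[0,0,3.5],5],
    [[0,0,0.12],[0,0,4.0],5]
  ]
}}

```text
time: 24.7
tool_pos: [0.5132, -0.0097, 0.0796]
tool_rot: [0.0, 0.998, -0.062, 0.001]
contact_force: [-0.7, 0.1, 4.8]
gripper_width: 0.113
grasp_force: 62.1
```

```bash
python3 - <<'E'
from h import *
s=state(); print(tool()[:3,3].round(4),s["gripper_width"],s["grasp_force"],s["contact_force"].round(1),s["ft_torque"].round(2)); goto(.5127,-.0097,.0797,-20)
E
```

```text
[ 0.5132 -0.0097  0.0796] 0.11251631499105944 62.13953375816345 [-0.7  0.1  4.8] [0.1  0.14 0.04]
goto (0.5127, -0.0097, 0.0797) psi -7.1->-20.0 shift [-0.02, 0.0, -0.0] turn [-0.0, -0.01, 1.61]
```

>>> {"fn": "jog_arm", "kwargs": {
  "targets": [
    [[-0.02,0,0.01],[0,0,0.4],5],
    [[-0.02,0,0.01],[0,0,0.8],5],
    [[-0.02,0,0.01],[0,0,1.1],5],
    [[-0.02,0,0.01],[0,0,1.4],5],
    [[-0.02,0,0.01],[0,0,1.6],5],
    [[-0.02,0,0.01],[0,0,1.8],5],
    [[-0.02,0,0.01],[0,0,1.9],5],
    [[-0.02,0,0.01],[0,0,1.9],5]
  ]
}}

```text
time: 25.7
tool_pos: [0.5133, -0.0093, 0.0795]
tool_rot: [-0.001, 0.981, -0.192, 0.002]
contact_force: [2.5, 3.1, 5.4]
gripper_width: 0.121
grasp_force: 63.2
```

```bash
python3 - <<'E'
from h import *
s=state(); print(tool()[:3,3].round(4),s["gripper_width"],s["grasp_force"],s["contact_force"].round(1),s["ft_torque"].round(2)); goto(.5127,-.0097,.0797,-20)
E
```

```text
[ 0.5133 -0.0093  0.0795] 0.120898220362482 63.180938959121704 [2.5 3.1 5.4] [ 0.6  -0.28  0.81]
goto (0.5127, -0.0097, 0.0797) psi -22.1->-20.0 shift [-0.02, 0.02, -0.01] turn [-0.01, -0.02, -0.27]
```

>>> {"fn": "jog_arm", "kwargs": {
  "targets": [
    [[0,0,0],[0,0,-0.15],5],
    [[0,0,0],[0,0,-0.15],30],
    [[0,0,0],[0,0,-0.15],40],
    [[0,0,-0.3],[0,0,-0.15],45],
    [[0,0,-1.5],[0,0,-0.15],60],
    [[-1,0,-3.2],[0,0,-0.15],78],
    [[-1,0,-3.2],[0,0,-0.15],78],
    [[-1,0,-3.2],[0,0,-0.15],78]
  ]
}}

```text
time: 26.7
tool_pos: [0.4884, -0.0003, 0.158]
tool_rot: [0.0, 0.983, -0.183, -0.0]
contact_force: [-0.9, 1.1, -0.0]
gripper_width: 0.779
grasp_force: 0.0
```

```bash
python3 - <<'E'
from h import *
im,D,c=snap("wrist","w13"); T=tool(); print(T[:3,3].round(4)); P,_=cloud(c,D); s=np.array([.5125,-.0097])
r=np.hypot(P[:,0]-s[0],P[:,1]-s[1]); m=(r<.027)&(P[:,2]>.084)&(P[:,2]<.11); Q=P[m]; print("bar top",m.sum(),np.percentile(Q[:,2],[10,50,90]).round(4),cv2.minAreaRect(Q[:,:2].astype(np.float32)))
m=(r<.027)&(r>.021)&(P[:,2]>.066)&(P[:,2]<.08); Q=P[m]; k=np.linalg.lstsq(np.c_[Q[:,:2]-s,np.ones(len(Q))],Q[:,2],rcond=None)[0]; print("ring top",m.sum(),k[2].round(4),np.degrees(k[:2]).round(1))
m=(r>.034)&(r<.0372)&(P[:,2]>.066)&(P[:,2]<.0735); a=np.degrees(np.arctan2(P[m,1]-s[1],P[m,0]-s[0])); print("lug?",m.sum(),np.percentile(a,[2,50,98]) if m.any() else "")
barrel(c,D,(.5125,-.0097)); discs(c,D,minpx=1500)
E
```

```text
[ 4.881e-01 -3.000e-04  1.571e-01]
bar top 1073 [0.0896 0.0907 0.0915] ((0.5151788592338562, -0.010772861540317535), (0.012005914002656937, 0.04771481454372406), 70.51165008544922)
ring top 971 0.0707 [0.1 0. ]
lug? 4 [114.02184381 114.29023487 114.73684798]
barrel top 2985 [ 0.5122 -0.0092] axis deg -15.0 r range [0.0178 0.0389] z 0.0721
disc px [144.  64.] n 1691 circ [0.652  0.1124 0.1535] bbox mid [0.6531 0.1124] z med 0.0111
disc px [621.  79.] n 1536 circ [ 0.4686 -0.3029  0.0872] bbox mid [ 0.4686 -0.2991] z med 0.0131
disc px [239.  76.] n 2215 circ [0.6132 0.0284 0.0668] bbox mid [0.6128 0.0285] z med 0.0109
disc px [315. 147.] n 2672 circ [ 0.5133 -0.01    0.05  ] bbox mid [ 0.5165 -0.0101] z med 0.0072
disc px [149. 175.] n 2607 circ [0.5615 0.1501 0.0295] bbox mid [0.5613 0.15  ] z med 0.008
disc px [619. 319.] n 1580 circ [ 0.2014 -0.2797  0.0837] bbox mid [ 0.2021 -0.2825] z med 0.0111
```

View pics/w13.png

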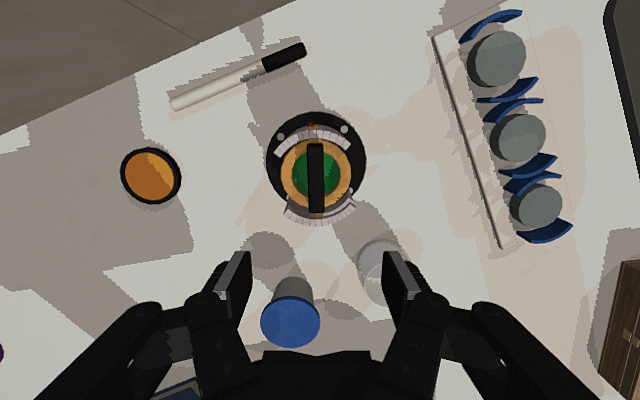

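Ring bar at (316,178): its angle is -4.5° relative to the barrel, so it is at the stops and level. Now the ambers. AmberA is at (150,175); pocket seats at (497,58), (518,137) and (537,205).

```bash
python3 - <<'E'
from h import *
im,D,c=load("wrist","w13"); P,_=cloud(c,D)
m=(abs(P[:,2]-.0235)<.003)&(P[:,1]<-.14)&(P[:,1]>-.25)&(P[:,0]>.3)&(P[:,0]<.6); L=m.reshape(400,640).astype(np.uint8)
n,lab,st,cen=cv2.connectedComponentsWithStats(L)
for i in range(1,n):
    if st[i,4]>600: Q=P[lab.ravel()==i]; print(cen[i].round(),st[i,4],np.round(cv2.minEnclosingCircle(Q[:,:2].astype(np.float32))[0],4),cv2.minEnclosingCircle(Q[:,:2].astype(np.float32))[1],np.median(Q[:,2]).round(4),Q[:,:2].mean(0).round(4))
goto(.5613,.15,.12,140)
E
```

```text
[500.  58.] 2250 [ 0.5438 -0.1898] 0.022424357011914253 0.0233 [ 0.5439 -0.1892]
[521. 138.] 1826 [ 0.4697 -0.196 ] 0.022893905639648438 0.0234 [ 0.4703 -0.195 ]
[539. 206.] 1499 [ 0.3965 -0.2012] 0.022630734369158745 0.0233 [ 0.3973 -0.2006]
goto (0.5613, 0.15, 0.12) psi -21.0->140.0 shift [0.58, -6.66, 1.48] turn [-0.02, 0.01, -20.13]
```

>>> {"fn": "jog_arm", "kwargs": {
  "targets": [
    [[0.58,-6.66,0],[0,0,-20.1],80],
    [[0.58,-6.66,0],[0,0,-20.1],80],
    [[0.58,-6.66,0],[0,0,-20.1],80],
    [[0.58,-6.66,0],[0,0,-20.1],80],
    [[0.58,-6.66,0],[0,0,-20.1],80],
    [[0.58,-6.66,0],[0,0,-20.1],80],
    [[0.58,-6.66,0],[0,0,-20.1],80],
    [[0.58,-6.66,0],[0,0,-20.1],80]
  ]
}}

```text
time: 27.75
tool_pos: [0.5611, 0.1497, 0.1557]
tool_rot: [-0.001, 0.842, 0.539, -0.002]
contact_force: [0.6, -0.4, 0.8]
gripper_width: 0.798
grasp_force: 0.0
```

```bash
python3 - <<'E'
from h import *
print(tool()[:3,3]); goto(.5613,.15,.08,140)
E
```

```text
[0.56109152 0.14965316 0.15572765]
goto (0.5613, 0.15, 0.08) psi 65.3->140.0 shift [0.02, 0.01, 3.03] turn [-0.03, -0.0, -9.34]
```

>>> {"fn": "jog_arm", "kwargs": {
  "targets": [
    [[0,0,0],[0,0,-9.3],80],
    [[0,0,0],[0,0,-9.3],80],
    [[0,0,0],[0,0,-9.3],80],
    [[0,0,0],[0,0,-9.3],80],
    [[0,0,0],[0,0,-9.3],80],
    [[0,0,2],[0,0,-9.3],80],
    [[0,0,4],[0,0,-9.3],80],
    [[0,0,4],[0,0,-9.3],80]
  ]
}}

```text
time: 28.75
tool_pos: [0.5568, 0.149, 0.0514]
tool_rot: [-0.006, 0.349, 0.937, -0.003]
contact_force: [0.4, -0.3, 0.0]
gripper_width: 0.798
grasp_force: 0.0
```

>>> {"fn": "jog_arm", "kwargs": {
  "targets": [
    [[0,0,0],[0,0,0],80],
    [[0,0,0],[0,0,0],80]
  ]
}}

```text
time: 29.0
tool_pos: [0.564, 0.1502, 0.0609]
tool_rot: [0.002, 0.348, 0.937, 0.001]
contact_force: [0.5, 0.0, 0.1]
gripper_width: 0.801
grasp_force: 0.0
```

```bash
python3 - <<'E'
from h import *
im,D,c=snap("wrist","w14"); discs(c,D,minpx=2000); print(tool()[:3,3]); goto(.5613,.15,.002,140)
E
```

```text
disc px [536. 206.] n 3457 circ [0.6526 0.2677 0.0856] bbox mid [0.6529 0.2677] z med 0.0112
disc px [314. 216.] n 5165 circ [0.561  0.1505 0.0292] bbox mid [0.561  0.1507] z med 0.008
disc px [128. 271.] n 4221 circ [ 0.507  -0.002   0.0488] bbox mid [0.5056 0.0061] z med 0.0074
[0.56384751 0.15020324 0.06085957]
goto (0.5613, 0.15, 0.002) psi 139.3->140.0 shift [0.08, -0.08, 2.35] turn [0.02, 0.02, -0.09]
```

>>> {"fn": "jog_arm", "kwargs": {
  "targets": [
    [[0.09,-0.05,1.5],[0,0,0],80],
    [[0.09,-0.05,2.33],[0,0,0],80],
    [[0.09,-0.05,2.33],[0,0,0],80],
    [[0.09,-0.05,2.33],[0,0,0],50],
    [[0.09,-0.05,2.33],[0,0,0],50],
    [[0.09,-0.05,2.33],[0,0,0],50],
    [[0.09,-0.05,2.33],[0,0,0],50],
    [[0.09,-0.05,2.33],[0,0,0],50]
  ]
}}

```text
time: 30.05
tool_pos: [0.5607, 0.1506, 0.0014]
tool_rot: [0.001, 0.348, 0.938, 0.001]
contact_force: [0.4, -0.4, 5.3]
gripper_width: 0.635
grasp_force: 63.8
```

```bash
python3 - <<'E'
from h import *
print(tool()[:3,3]); goto(.47,-.1955,.15,184.6)
E
```

```text
[0.56074977 0.15062475 0.00140199]
goto (0.47, -0.1955, 0.15) psi 139.3->184.6 shift [-6.29, -12.85, -5.96] turn [0.01, 0.02, -5.66]
```

>>> {"fn": "jog_arm", "kwargs": {
  "targets": [
    [[0,0,-2.5],[0,0,0],50],
    [[0,0,-5],[0,0,-0.5],50],
    [[-6.29,-12.85,-6],[0,0,-5.66],50],
    [[-6.29,-12.85,-6],[0,0,-5.66],50],
    [[-6.29,-12.85,-6],[0,0,-5.66],50],
    [[-6.29,-12.85,-6],[0,0,-5.66],50],
    [[-6.29,-12.85,-6],[0,0,-5.66],50],
    [[-6.29,-12.85,-6],[0,0,-5.66],50]
  ]
}}

```text
time: 31.05
tool_pos: [0.4696, -0.1913, 0.1492]
tool_rot: [-0.0, -0.04, 0.999, 0.0]
contact_force: [0.6, -0.3, -0.8]
gripper_width: 0.642
grasp_force: 63.4
```

>>> {"fn": "jog_arm", "kwargs": {
  "targets": [
    [[-6.29,0,0],[0,0,0],50]
  ]
}}

```text
time: 31.18
tool_pos: [0.529, -0.1914, 0.1489]
tool_rot: [-0.001, -0.033, 0.999, -0.0]
contact_force: [1.3, 0.4, 0.7]
gripper_width: 0.638
grasp_force: 63.4
```

That last call held a slip: it made a stray sideways step, at a safe height. I go back over pocket 2.

```bash
python3 - <<'E'
from h import *
print(tool()[:3,3]); goto(.47,-.1955,.09,184.6)
E
```

```text
[ 0.52897728 -0.19143436  0.14886485]
goto (0.47, -0.1955, 0.09) psi -176.2->184.6 shift [2.36, -0.0, 2.36] turn [-0.01, -0.01, -0.1]
```

>>> {"fn": "jog_arm", "kwargs": {
  "targets": [
    [[2.4,0,0.5],[0,0,-0.1],50],
    [[2.4,0,2.3],[0,0,-0.1],50],
    [[2.4,0,2.3],[0,0,-0.1],50],
    [[2.4,0,2.3],[0,0,-0.1],50],
    [[2.4,0,2.3],[0,0,-0.1],50],
    [[2.4,0,2.3],[0,0,-0.1],50]
  ]
}}

```text
time: 31.92
tool_pos: [0.4744, -0.1901, 0.0938]
tool_rot: [0.001, -0.047, 0.999, -0.001]
contact_force: [0.3, -0.5, -0.8]
gripper_width: 0.643
grasp_force: 63.5
```

```bash
cat >> h.py <<'E'
def seats(c,D):
    P,_=cloud(c,D); m=(abs(P[:,2]-.0235)<.003)&(P[:,1]<-.14)&(P[:,1]>-.25)&(P[:,0]>.3)&(P[:,0]<.6)
    n,lab,st,cen=cv2.connectedComponentsWithStats(m.reshape(400,640).astype(np.uint8))
    for i in range(1,n):
        if st[i,4]>500: Q=P[lab.ravel()==i]; (x,y),r=cv2.minEnclosingCircle(Q[:,:2].astype(np.float32)); print("seat",cen[i].round(),st[i,4],np.round([x,y,r],4))
E
python3 - <<'E'
from h import *
im,D,c=snap("wrist","w15"); T=tool(); seats(c,D); held(c,D); held2(c,D,T); print(T[:3,3]); goto(.47,-.1955,.026,184.6)
E
```

```text
seat [312. 102.] 3346 [ 0.3958 -0.2018  0.022 ]
seat [311. 196.] 1481 [ 0.4691 -0.196   0.0218]
held n 9614 circ [ 0.4721 -0.19    0.0324] offset from tcp [0.0021 0.0001] z 0.1003 tilt deg [ 1.2 -0. ]
held local x span [-0.0271  0.0271] mid -0.0
held local x span [-0.0289  0.0284] mid -0.0002
held local x span [-0.0256  0.026 ] mid 0.0002
[ 0.47415001 -0.18996879  0.09343615]
goto (0.47, -0.1955, 0.026) psi -174.6->184.6 shift [0.19, -0.2, 2.7] turn [-0.01, 0.01, 0.1]
```

View pics/w15.png

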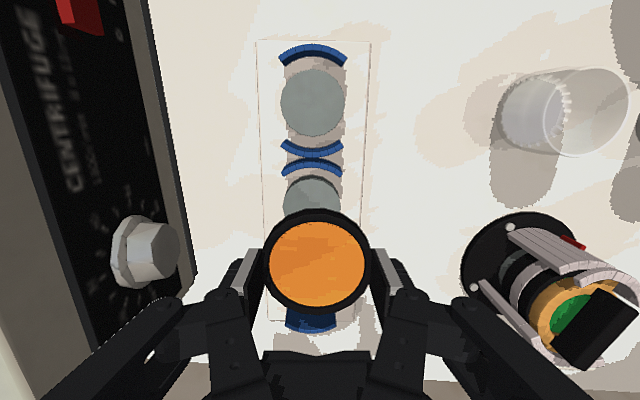

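View: amber held at (317,263), pocket 2 beneath it at (311,196), pocket 3 at (312,102); the fingers are clear of the centrifuge.

>>> {"fn": "jog_arm", "kwargs": {
  "targets": [
    [[0.2,-0.21,0.6],[0,0,0.1],50],
    [[0.2,-0.21,1.2],[0,0,0.1],50],
    [[0.2,-0.21,1.6],[0,0,0.1],50],
    [[0.2,-0.21,2.0],[0,0,0.1],50],
    [[0.2,-0.21,2.2],[0,0,0.1],50],
    [[0.2,-0.21,2.2],[0,0,0.1],50]
  ]
}}

```text
time: 32.72
tool_pos: [0.4686, -0.1952, 0.0366]
tool_rot: [-0.0, -0.04, 0.999, 0.0]
contact_force: [-0.1, 0.2, 0.3]
gripper_width: 0.641
grasp_force: 63.5
```

```bash
python3 - <<'E'
from h import *
T=tool(); print(T[:3,3]); goto(.4695,-.1958,.026,184.6)
E
```

```text
[ 0.46861234 -0.19518307  0.03655812]
goto (0.4695, -0.1958, 0.026) psi -175.4->184.6 shift [-0.03, -0.03, 0.42] turn [0.0, -0.0, -0.0]
```

>>> {"fn": "jog_arm", "kwargs": {
  "targets": [
    [[-0.03,-0.02,0.3],[0,0,0],50],
    [[-0.03,-0.02,0.42],[0,0,0],50],
    [[-0.03,-0.02,0.42],[0,0,0],50],
    [[-0.03,-0.02,0.42],[0,0,0],70],
    [[-0.03,-0.02,0.42],[0,0,0],78],
    [[-0.03,-0.02,0.42],[0,0,0],78],
    [[-0.03,-0.02,-2],[0,0,0],78],
    [[-0.03,-0.02,-4.5],[0,0,0],78]
  ]
}}

```text
time: 33.72
tool_pos: [0.4687, -0.1953, 0.1499]
tool_rot: [-0.001, -0.04, 0.999, 0.001]
contact_force: [1.7, -0.5, -1.0]
gripper_width: 0.779
grasp_force: 0.0
```

>>> {"fn": "jog_arm", "kwargs": {
  "targets": [
    [[2,5,0],[0,0,0],80],
    [[2,5,0],[0,0,0],80],
    [[2,5,0],[0,0,0],80],
    [[2,5,0],[0,0,0],80]
  ]
}}

```text
time: 34.22
tool_pos: [0.4099, -0.075, 0.1498]
tool_rot: [0.001, -0.041, 0.999, -0.0]
contact_force: [-0.4, 0.1, -0.3]
gripper_width: 0.8
grasp_force: 0.0
```

```bash
python3 - <<'E'
from h import *
im,D,c=snap("wrist","w16"); T=tool(); print(T[:3,3]); discs(c,D,minpx=1500); discs(c,D,.028,.04,800); barrel(c,D,(.5125,-.0097)); goto(.3775,.2603,.16,184.6)
E
```

```text
[ 0.41024465 -0.07566719  0.14992725]
disc px [ 75. 171.] n 1966 circ [ 0.4289 -0.3135  0.1259] bbox mid [ 0.4289 -0.3108] z med 0.0138
disc px [198. 176.] n 5973 circ [ 0.4234 -0.1987  0.0796] bbox mid [ 0.4248 -0.1995] z med 0.0072
disc px [350. 268.] n 1810 circ [ 0.5097 -0.0141  0.0497] bbox mid [ 0.5068 -0.0223] z med 0.0072
disc px [ 57. 173.] n 3162 circ [ 0.4293 -0.315   0.126 ] bbox mid [ 0.4293 -0.3124] z med 0.0342
disc px [187. 247.] n 2870 circ [ 0.4732 -0.1965  0.0328] bbox mid [ 0.4727 -0.1968] z med 0.0318
barrel top 1220 [0.5162 0.0025] axis deg 72.1 r range [0.0187 0.0475] z 0.0739
goto (0.3775, 0.2603, 0.16) psi -175.4->184.6 shift [0.23, 13.5, -0.42] turn [-0.01, 0.01, 0.0]
```

View pics/w16.png

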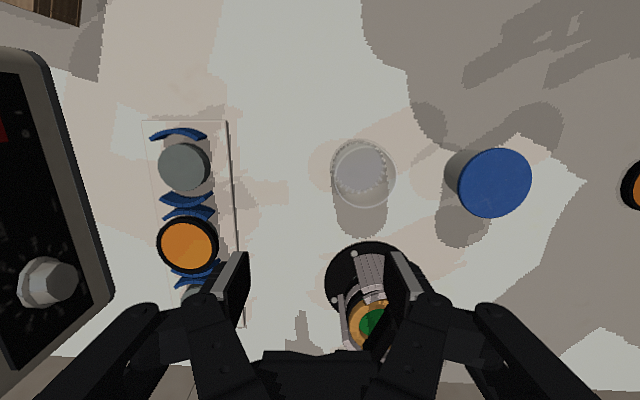

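AmberA lies in pocket 2 at (187,245). Now amberB.

>>> {"fn": "jog_arm", "kwargs": {
  "targets": [
    [[0.23,13.5,0],[0,0,0],80],
    [[0.23,13.5,0],[0,0,0],80],
    [[0.23,13.5,0],[0,0,0],80],
    [[0.23,13.5,0],[0,0,0],80],
    [[0.23,13.5,1.5],[0,0,0],80],
    [[0.23,13.5,3],[0,0,0],80],
    [[0.23,13.5,3.6],[0,0,0],80],
    [[0.23,13.5,3.6],[0,0,0],80]
  ]
}}

```text
time: 35.28
tool_pos: [0.3771, 0.2597, 0.0584]
tool_rot: [-0.001, -0.04, 0.999, -0.001]
contact_force: [-0.2, -0.3, -0.4]
gripper_width: 0.807
grasp_force: 0.0
```

>>> {"fn": "jog_arm", "kwargs": {
  "targets": [
    [[0,0,0],[0,0,0],80],
    [[0,0,0],[0,0,0],80]
  ]
}}

```text
time: 35.52
tool_pos: [0.3787, 0.2606, 0.0614]
tool_rot: [0.002, -0.039, 0.999, 0.001]
contact_force: [-0.3, -1.0, 0.1]
gripper_width: 0.799
grasp_force: 0.0
```

```bash
python3 - <<'E'
from h import *
im,D,c=snap("wrist","w17"); T=tool(); print(T[:3,3]); discs(c,D,minpx=1500); goto(.3775,.2603,.002,184.6)
print(im[200:240:10,317])
E
```

```text
[0.37843623 0.26062543 0.06122871]
disc px [319. 218.] n 5100 circ [0.3768 0.2609 0.0291] bbox mid [0.3769 0.2609] z med 0.008
disc px [579. 317.] n 3718 circ [0.4457 0.4753 0.0302] bbox mid [0.4457 0.4748] z med 0.0079
disc px [ 19. 351.] n 2996 circ [0.5151 0.0066 0.0473] bbox mid [0.5148 0.0179] z med 0.0072
goto (0.3775, 0.2603, 0.002) psi -175.5->184.6 shift [0.05, -0.01, 2.37] turn [0.01, 0.02, -0.01]
[[148  85  32]
 [135  78  29]
 [133  76  28]
 [132  76  28]]
```

>>> {"fn": "jog_arm", "kwargs": {
  "targets": [
    [[0.06,0,1.5],[0,0,0],80],
    [[0.06,0,2.35],[0,0,0],80],
    [[0.06,0,2.35],[0,0,0],80],
    [[0.06,0,2.35],[0,0,0],50],
    [[0.06,0,2.35],[0,0,0],50],
    [[0.06,0,2.35],[0,0,0],50],
    [[0.06,0,2.35],[0,0,0],50],
    [[0.06,0,2.35],[0,0,0],50]
  ]
}}

```text
time: 36.58
tool_pos: [0.3771, 0.2613, 0.0026]
tool_rot: [0.002, -0.04, 0.999, 0.001]
contact_force: [-0.4, 0.0, 6.9]
gripper_width: 0.637
grasp_force: 63.8
```

>>> {"fn": "jog_arm", "kwargs": {
  "targets": [
    [[0,0,-2.5],[0,0,0],50],
    [[0,0,-5],[0,0,0],50],
    [[0,-1,-5.6],[0,0,0],50],
    [[0.72,-18.5,-5.6],[0,0,0],50],
    [[0.72,-18.5,-5.6],[0,0,0],50],
    [[0.72,-18.5,-5.6],[0,0,0],50],
    [[0.72,-18.5,-5.6],[0,0,0],50],
    [[0.72,-18.5,-5.6],[0,0,0],50]
  ]
}}

```text
time: 37.58
tool_pos: [0.3895, -0.0785, 0.1413]
tool_rot: [0.001, -0.04, 0.999, -0.0]
contact_force: [0.8, -0.1, -0.2]
gripper_width: 0.634
grasp_force: 63.1
```

```bash
python3 - <<'E'
from h import *
T=tool(); print(T[:3,3]); goto(.396,-.2015,.09,184.6)
E
```

```text
[ 0.38949688 -0.07851488  0.14127366]
goto (0.396, -0.2015, 0.09) psi -175.4->184.6 shift [0.14, -4.92, 2.05] turn [-0.0, 0.02, -0.0]
```

>>> {"fn": "jog_arm", "kwargs": {
  "targets": [
    [[0.14,-4.9,0],[0,0,0],50],
    [[0.14,-4.9,0],[0,0,0],50],
    [[0.14,-4.9,1],[0,0,0],50],
    [[0.14,-4.9,2.0],[0,0,0],50],
    [[0.14,-4.9,2.0],[0,0,0],50],
    [[0.14,-4.9,2.0],[0,0,0],50],
    [[0.14,-4.9,2.0],[0,0,0],50]
  ]
}}

```text
time: 38.45
tool_pos: [0.3969, -0.1993, 0.0923]
tool_rot: [0.001, -0.04, 0.999, -0.001]
contact_force: [0.8, -0.2, -1.1]
gripper_width: 0.635
grasp_force: 63.2
```

```bash
python3 - <<'E'
from h import *
im,D,c=snap("wrist","w18"); T=tool(); print(T[:3,3]); seats(c,D); held2(c,D,T); held(c,D); goto(.3958,-.2015,.027,184.6)
E
```

```text
[ 0.39679936 -0.19925202  0.09215816]
seat [315. 199.] 1165 [ 0.3952 -0.2019  0.0219]
held local x span [-0.0276  0.0264] mid -0.0006
held local x span [-0.0293  0.0278] mid -0.0008
held local x span [-0.0261  0.0254] mid -0.0004
held n 9483 circ [ 0.3947 -0.1994  0.0325] offset from tcp [0.0021 0.    ] z 0.0975 tilt deg [1.1 0. ]
goto (0.3958, -0.2015, 0.027) psi -175.4->184.6 shift [0.05, -0.08, 2.61] turn [-0.01, 0.01, 0.0]
```

>>> {"fn": "jog_arm", "kwargs": {
  "targets": [
    [[0.08,-0.1,0.6],[0,0,0],50],
    [[0.08,-0.1,1.2],[0,0,0],50],
    [[0.08,-0.1,1.7],[0,0,0],50],
    [[0.08,-0.1,2.0],[0,0,0],50],
    [[0.08,-0.1,2.3],[0,0,0],50],
    [[0.08,-0.1,2.5],[0,0,0],50],
    [[0.08,-0.1,2.59],[0,0,0],50],
    [[0.08,-0.1,2.59],[0,0,0],50]
  ]
}}

```text
time: 39.5
tool_pos: [0.3945, -0.2017, 0.0267]
tool_rot: [0.0, -0.04, 0.999, -0.0]
contact_force: [-1.5, 1.1, 3.7]
gripper_width: 0.632
grasp_force: 63.8
```

```bash
python3 - <<'E'
from h import *
T=tool(); print(T[:3,3],state()["contact_force"]); goto(.3955,-.2017,.027,184.6)
E
```

```text
[ 0.39447972 -0.20173444  0.02669269] [-1.47913766  1.06134924  3.69498971]
goto (0.3955, -0.2017, 0.027) psi -175.4->184.6 shift [-0.04, -0.0, -0.01] turn [-0.0, 0.0, 0.0]
```

Seated. I release it, rise, move aside and check everything.

>>> {"fn": "jog_arm", "kwargs": {
  "targets": [
    [[0,0,0],[0,0,0],68],
    [[0,0,0],[0,0,0],78],
    [[0,0,0],[0,0,0],78],
    [[0,0,-2],[0,0,0],78],
    [[0,0,-4.5],[0,0,0],78],
    [[0,2.5,-7],[0,0,0],78],
    [[0,5,-7],[0,0,0],78],
    [[0,5,-7],[0,0,0],78]
  ]
}}

```text
time: 40.5
tool_pos: [0.3845, -0.0751, 0.2028]
tool_rot: [0.002, -0.041, 0.999, -0.001]
contact_force: [0.4, -0.8, -0.5]
gripper_width: 0.783
grasp_force: 0.0
```

>>> {"fn": "jog_arm", "kwargs": {
  "targets": [
    [[0,2,0],[0,0,0],78],
    [[0,2,0],[0,0,0],78],
    [[0,2,0],[0,0,0],78]
  ]
}}

```text
time: 40.88
tool_pos: [0.3802, -0.0273, 0.2009]
tool_rot: [0.0, -0.04, 0.999, -0.0]
contact_force: [-0.2, -0.1, 0.2]
gripper_width: 0.781
grasp_force: 0.0
```

```bash
python3 - <<'E'
from h import *
im,D,c=snap("wrist","w19"); print(tool()[:3,3]); discs(c,D,.028,.04,600)
P,_=cloud(c,D); s=np.array([.5125,-.0097]); r=np.hypot(P[:,0]-s[0],P[:,1]-s[1]); m=(r<.027)&(P[:,2]>.084)&(P[:,2]<.11); Q=P[m]; print("bar",m.sum(),np.median(Q[:,2]).round(4),cv2.minAreaRect(Q[:,:2].astype(np.float32)) if m.any() else "")
imt,Dt,ct=snap("top","top1"); discs(ct,Dt,minpx=150); discs(ct,Dt,.028,.04,100)
cv2.imwrite("pics/fin.png",np.vstack([im,cv2.resize(imt[100:300,160:560],(640,320))])[:,:,::-1][:,:,:] if False else im[:,:,::-1])
cv2.imwrite("pics/topc.png",cv2.resize(imt[130:290,160:480],(800,400))[:,:,::-1])
E
```

```text
[ 0.38020352 -0.02770595  0.20088754]
disc px [49. 30.] n 704 circ [ 0.2547 -0.288   0.029 ] bbox mid [ 0.2547 -0.2886] z med 0.034
disc px [ 57. 189.] n 2185 circ [ 0.429  -0.3144  0.1261] bbox mid [ 0.429  -0.3119] z med 0.034
disc px [154. 183.] n 2585 circ [ 0.3951 -0.2019  0.0359] bbox mid [ 0.3953 -0.2035] z med 0.0317
disc px [165. 248.] n 2005 circ [ 0.473  -0.1962  0.0327] bbox mid [ 0.4728 -0.1972] z med 0.0318
bar 563 0.0904 ((0.5141932964324951, -0.010711300186812878), (0.012116644531488419, 0.049604013562202454), 70.42561340332031)
disc px [634. 162.] n 287 circ [ 0.5453 -0.6732  0.1081] bbox mid [ 0.5457 -0.6744] z med 0.0113
disc px [360. 148.] n 275 circ [0.6104 0.0303 0.0687] bbox mid [0.6128 0.0302] z med 0.0117
disc px [444. 182.] n 919 circ [ 0.5064 -0.1899  0.0863] bbox mid [ 0.5103 -0.1909] z med 0.0084
disc px [185. 174.] n 422 circ [0.554  0.4739 0.0341] bbox mid [0.5565 0.4753] z med 0.0092
disc px [372. 190.] n 492 circ [ 0.5084 -0.0144  0.0582] bbox mid [ 0.5085 -0.0113] z med 0.0087
disc px [184. 217.] n 431 circ [0.4461 0.479  0.0337] bbox mid [0.4463 0.4776] z med 0.0092
disc px [241. 334.] n 4676 circ [0.1534 0.3319 0.1759] bbox mid [0.1531 0.334 ] z med 0.0161
disc px [354. 366.] n 432 circ [0.0723 0.0603 0.0496] bbox mid [0.0679 0.0601] z med 0.0122
disc px [633. 141.] n 128 circ [ 0.5898 -0.6521  0.0717] bbox mid [ 0.5907 -0.6547] z med 0.0344
disc px [451. 201.] n 458 circ [ 0.469  -0.1948  0.0353] bbox mid [ 0.4696 -0.194 ] z med 0.033
disc px [489. 305.] n 111 circ [ 0.2054 -0.2741  0.0785] bbox mid [ 0.2054 -0.2755] z med 0.0342
disc px [244. 332.] n 168 circ [0.1631 0.3316 0.0375] bbox mid [0.1629 0.3238] z med 0.0304
```

View pics/fin.png

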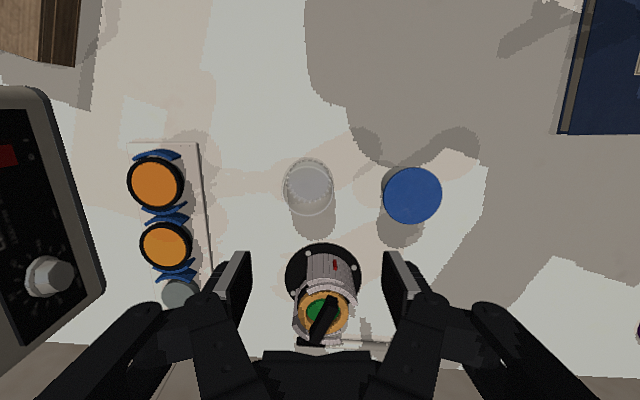

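View pics/topc.png

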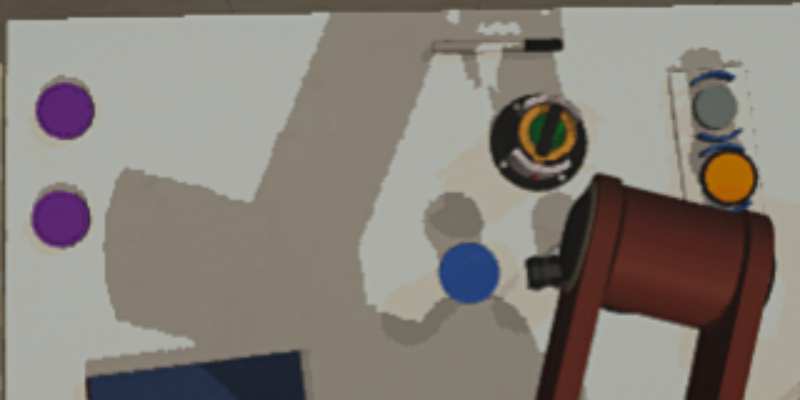

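The wrist view shows ambers flat in pocket 3 (155,183) and pocket 2 (165,245), and the ring home at (322,312). The top view shows no other amber out, the marker and cup where they were, and both purple look-alikes untouched.

```bash
python3 -c "
from plant import *
print(job_done())"
```

```text
the job is handed in; nothing more can be done
None
```

The lens, spacer and green filter are stacked in the barrel with the ring turned to its stops, both ambers that were out lie flat in pockets 2 and 3, and I handed the job in at about 41 s with the jar, cup and marker left alone.

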